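# Load two culture dishes into a push-latch dish drawer

### The arm

A 7-joint arm with a two-finger parallel gripper is mounted at the origin on a cart in front of the work surface, level with it; the furniture and walls round the work are solid. World frame = base frame: x ahead of the robot, y to its left, z up, the work surface at z = 0. Lengths are in m, angles in rad, forces in N, time in s.
With the tool pointing down it reaches from about 0.4 to 0.925 m from the base axis. Payload 5.6 kg.
Tool frame: the origin (TCP) lies between the finger pads, 19 mm behind the fingertips; this is the grasp point; z points along the fingers, y is the line along which they close (so a half turn about z gives the same grasp; the last joint's range is limited). The gripper opens to 85 mm and grips with 20 to 120 N. Pads are 22 mm wide; open, the fingers measure 114 mm over their backs; the gripper's body (76 mm by 85 mm) begins 54 mm behind the grasp point. The pads swing forward as they close: fully open they stand 13 mm farther back than shut.
Start: joints at [1.292, 0.468, -0.012, 1.603, 0.006, 1.071, -0.056], TCP at [0.152, -0.632, 0.25] pointing down, gripper open.
Joint ranges: [-2.53, 2.53], [-0.31, 2.02], [-1.57, 1.55], [0.28, 2.44], [-1.29, 4.43], [0.15, 1.84], [-2.92, 2.92]. Speed limits (rad/s): [2.57, 2.57, 3.14, 3.14, 3.14, 3.14, 3.14].

### API

Orientations are given as a 3x3 rotation matrix whose columns are the frame's x, y, z axes.
In Python, from station import monitor, snapshot, ticket gives the robot as it stands.
- The arm moves only by the tool play_rows, never from a script. Its argument "targets" is a list that holds one entry, the list of rows, each a list of 6 numbers: the shift along the tool's x, y, z scaled (see below), then the turn, a rotation vector about the tool's x, y, z scaled (see below). In form: [[[x, y, z, rx, ry, rz], ...]]. A call has 1 to 12 rows; each row is the pose to reach, as a shift and turn from the pose commanded when the call began, along the tool's axes at that moment; what a row does not reach only later rows make up. The controller multiplies each number of a shift by 0.5 m and each number of a turn by 60 degrees. A row lasts 1/8 s, in which the tool goes at most 62.5 mm and 10.7 degrees, less where a joint would pass 70% of its speed; a pose out of reach is approached as far as the arm can. A call with a number of a shift or a turn outside -1 to 1 is refused whole. A call with a gripper value outside its range is refused whole. "gripper" is the finger opening in mm, from 0 to 85.4, set as the call begins (left out, the last holds). The fingers move at their own pace and stop on an object; "force" is the grip in N (left out, the last holds). Time passes only in rows, so rows that repeat a pose let the fingers close. It gives the time, the measured TCP pose, the force, the opening and the grip force at its end, in the units of the state.
- monitor.observe(): the state, without advancing time (a new reading comes with each control period).
- snapshot(name): name is "side" or "top"; returns a dict with "pixels" (400x640x3 uint8, red, green, blue), "z_map" (400x640 float32, m along the optical axis (not along the pixel's ray), 0 where there is no reading), "intrinsics" (3x3 intrinsics, pixels), "pose" (4x4, takes a point from camera to world coordinates). Camera axes: x right, y down, z forward; pixel columns grow to the right and rows downward; lengths in m; the calibration is good to about 2 mm. A picture is of the moment at which its call begins.
- ticket.hand_in(): hands the job in; it is judged then, once.
The state is a dict: "clock": time; "joint_positions": joint angles; "qvel": joint speeds; "joint_torque": joint torques, N m; "position": TCP position; "eef_rot": TCP orientation; "ft_force": force on the tool from outside, world axes, zero at the start; "torque": the same for the moment, N m; "opening": finger opening in m; "gripper_force": force on a finger pad.
Only numpy, scipy, OpenCV 4.12 (cv2) and the standard library are available. Lean on these libraries where they do the work, as an engineer would, in place of code of your own. Each camera call takes 0.05 s, during which the arm holds its last target. There are 200 camera calls.

### The job

Press the front of the shut drawer under the little shelf to release its push latch and let the drawer glide all the way out. Set the two dishes from the bench that are the same size as the one in the drawer gently on top of it, as one square pile of three, then push the drawer back in, without slamming or forcing it, until it latches and stays shut. Leave everything else where it is.

Things in the scene. Friction and masses are not known exactly. Their poses are not given: they have to be found in the camera images.
- shelf_unit: fixed white stand with a grey shelf board; a low cabinet with one drawer stands under the board. Origin: on the bench; -x is the way the front looks and the drawer comes out, +x pushes it shut, y runs along the front. mm in this frame: board x -135 to 110, y +-110, z 170 to 188, vials and notes on it; side panels y +-97 from x -65 back; cabinet x -76 to 113, y +-80, z 4 to 86
- drawer (a joint): drawer travel, m, grows outward: 0 (up to 1 mm) latched shut, 0.150 fully out, -0.0075 pressed in to the stop. Push-push latch with a spring: press in to -0.005 or beyond (the stop is best) and let go: latched, it releases and glides out by itself in 1 to 1.5 s; pushed in from outside, it springs back to 0 and stays. A shorter press changes nothing. Pushing takes 3 to 9 N, more only at the stop
- drawer_front (a point): middle of the outer face of the drawer front, a plain upright white panel without handle, 164 mm wide, 10 mm thick, 9 to 75 mm above the bench; moves with the drawer; axes as shelf_unit. Shut, it lies 35 mm behind the board's front edge, so a tool pointing straight down cannot get at it: press with the tool tilted 40 to 45 degrees, fingers pointing forward and down under the board
- tray_middle (a point): point on the drawer's steel tray floor (16 mm above the bench), 55 mm behind the outer face of the front, about where the dish stands; moves with the drawer; axes as shelf_unit. Tray 132 mm wide inside, rims 13 mm high. Fully out, the point is 60 mm clear of the board's edge: dishes can be set down from straight above, fingers closing along y
- shelf_edge (a point): middle of the lower front edge of the shelf board, 170 mm above the bench; axes as shelf_unit
- dish_in_drawer: clear covered culture dish 60 mm across, 12 mm high (its thin lid rim shows up to 14 mm), standing loose on the drawer's tray. Origin: centre of the underside, z up
- dish_1: the same kind of covered dish, 60 mm across and 12 mm high, lying on the bench (a fixed monitor stands behind, screen x 0.7 to 0.8, y -0.39 to 0.17, z 0.1 to 0.46: keep wrist and elbow clear of it). Grasp across the rim from above. Origin: centre of the underside, z up. Dishes pile with 12 mm from underside to underside
- dish_2: the same kind of covered dish as dish_1, 60 mm across and 12 mm high, lying on the bench; same origin
- stage_dish: clear covered dish 52 mm across, 12 mm high, slightly smaller than the task's dishes; stays where it is. Origin: centre of the underside
- small_dish: clear covered dish 35 mm across, 12 mm high; stays where it is. Origin: centre of the underside
- tip_box: green tip box with clear lid, 70 x 118 x 76 mm high; stays where it is. Origin: centre of the underside
- marker: marker pen lying flat, 127 mm; stays where it is. Origin: its middle, underside
- label_roll: green tape roll lying flat, 62 mm across, 24 mm high; stays where it is. Origin: centre of the underside
- forceps: steel forceps lying flat, 113 mm; stay where they are. Origin: middle, underside
Mind the look-alikes: they are no part of the job. Leave any orange look-alike of the dish_1 alone.

How it is judged:
On the way, in this order (a step that is already met when the one before it is completed fails the run):
1. the latch is released and the drawer has run out (value of joint drawer above 0.14 m), for 0.2 s.
2. the two dishes are piled squarely on the one in the open drawer, let go (horizontal distance between each of dish_1, dish_2 and dish_in_drawer below 0.008 m and z of dish_1 in the frame of dish_in_drawer between 0.009 and 0.028 m and angle between each of dish_1, dish_2, dish_in_drawer's own z axis and vertical below 0.06 rad and z of dish_2 in the frame of dish_in_drawer between 0.009 and 0.028 m and z of dish_in_drawer in the frame of tray_middle between -0.004 and 0.004 m and linear speed of each of dish_1, dish_2, dish_in_drawer below 0.02 m/s and value of joint drawer above 0.1 m and contact force between the fingers and dish_1 below 0.1 N and contact force between the fingers and dish_2 below 0.1 N and contact force between the fingers and dish_in_drawer below 0.1 N), for 0.2 s.
At the end, for the whole second after the job is handed in: The drawer is latched shut (within 3 mm of its latched place, untouched), and the three dishes stand in it as one pile: both added dishes lie flat on top of the first, each centred on it within 8 mm, at rest (horizontal distance between each of dish_1, dish_2 and dish_in_drawer below 0.008 m and z of dish_1 in the frame of dish_in_drawer between 0.009 and 0.028 m and angle between each of dish_1, dish_2, dish_in_drawer's own z axis and vertical below 0.06 rad and z of dish_2 in the frame of dish_in_drawer between 0.009 and 0.028 m and z of dish_in_drawer in the frame of tray_middle between -0.004 and 0.004 m and linear speed of each of dish_1, dish_2, dish_in_drawer below 0.02 m/s and value of joint drawer between -0.003 and 0.003 m and x of dish_in_drawer in the frame of drawer_front between 0.035 and 0.12 m).
It fails at once if another loose thing on the bench is moved by more than 20 mm (distance of any of stage_dish, small_dish, tip_box, marker, label_roll, forceps from where it was at the start of the episode above 0.02 m).
It fails at once if the drawer or its stand is pushed with more than 40 N (contact force between any of the fingers, the arm and shelf_unit above 40 N).
It fails at once if a dish is slammed or pressed onto the pile with more than 40 N (contact force between any of dish_1, dish_2 and dish_in_drawer above 40 N or contact force between dish_1 and dish_2 above 40 N).
It also fails if it takes over 72 s, if anything falls off the work surface, if the arm or the gripper's body presses on something with over 40 N, if the wrist force passes 120 N, or if a joint passes its speed limit or range.

## Working session

There is one attempt and no reset: what is moved stays moved. The work goes in short steps, Python scripts to look and compute and a tool call to move; the robot and the scene stay as the last step left them, time stands still between calls to the robot, and variables do not carry over. Pictures are saved under pics/ and viewed, at most 12 in all, crops included, and the job is handed in when it is done.

Besides the shell and the picture viewer there is one more tool, called after "Emit:" by a JSON object that holds its "api" and its "payload", one argument or row to a line. play_rows: Moves the arm, as the interface text tells. Its arguments: {"type":"object","properties":{"targets":{"type":"array","items":{"type":"array","items":{"type":"array","items":{"type":"number","minimum":-1,"maximum":1}}}},"gripper":{"type":"number"},"force":{"type":"number"}},"required":["targets"]}

```bash
mkdir -p pics
cat > h.py <<'E'
import numpy as np, cv2
from station import monitor, snapshot, ticket
def shot(n,f=None):
    s=snapshot(n)
    if f: cv2.imwrite(f'pics/{f}.png',s['pixels'][:,:,::-1])
    np.savez(f'/tmp/{n}.npz',**s)
    return s
def load(n): return dict(np.load(f'/tmp/{n}.npz'))
def plane(s,uv,z):
    uv=np.atleast_2d(uv).astype(float)
    d=np.c_[uv,np.ones(len(uv))]@np.linalg.inv(s['intrinsics']).T@s['pose'][:3,:3].T
    o=s['pose'][:3,3]; return o+d*((z-o[2])/d[:,2:3])
def cloud(s):
    v,u=np.mgrid[:400,:640]; z=s['z_map']
    p=np.stack([u*z,v*z,z],-1)@np.linalg.inv(s['intrinsics']).T
    # u*z,v*z,z = K p
    return p@s['pose'][:3,:3].T+s['pose'][:3,3]
E
python3 - <<'E'
from h import *
for n in('top','side'):
    s=shot(n,n+'0'); print(n,s['pose'].round(3).tolist(),s['intrinsics'].round(1).tolist())
o=monitor.observe(); print(o)
E
```

```text
top [[0.465, -0.689, 0.556, -0.056], [-0.885, -0.373, 0.278, -0.171], [0.017, -0.622, -0.783, 0.927], [0.0, 0.0, 0.0, 1.0]] [[375.5, 0.0, 317.9], [0.0, 375.5, 193.3], [0.0, 0.0, 1.0]]
side [[0.992, 0.09, -0.085, 0.599], [0.124, -0.677, 0.726, -0.605], [0.008, -0.731, -0.683, 0.818], [0.0, 0.0, 0.0, 1.0]] [[401.1, 0.0, 323.5], [0.0, 401.1, 204.2], [0.0, 0.0, 1.0]]
{'clock': 0.1, 'joint_positions': array([ 1.29200829,  0.46832517, -0.01162896,  1.60354871,  0.00594885,
        1.07143855, -0.05632184]), 'qvel': array([ 0.00052339, -0.00127662,  0.00106847, -0.00244488, -0.00036115,
        0.00086177,  0.00015541]), 'joint_torque': array([ 5.26054901e-04, -5.33515370e+01,  2.13186548e-02, -2.51964873e+01,
        1.14480549e-02,  4.29583102e-03,  2.20907913e-05]), 'position': array([ 0.15169548, -0.6315417 ,  0.24910306]), 'eef_rot': array([[ 9.72350950e-01,  2.33523926e-01, -4.54916216e-04],
       [ 2.33524361e-01, -9.72349597e-01,  1.62273468e-03],
       [-6.33902253e-05, -1.68410163e-03, -9.99998580e-01]]), 'ft_force': array([-0.12415678, -0.05497225, -0.61782473]), 'torque': array([0.02324662, 0.02207819, 0.00150162]), 'gripper_force': 0.0, 'opening': 0.08523573254219521}
```

View pics/top0.png

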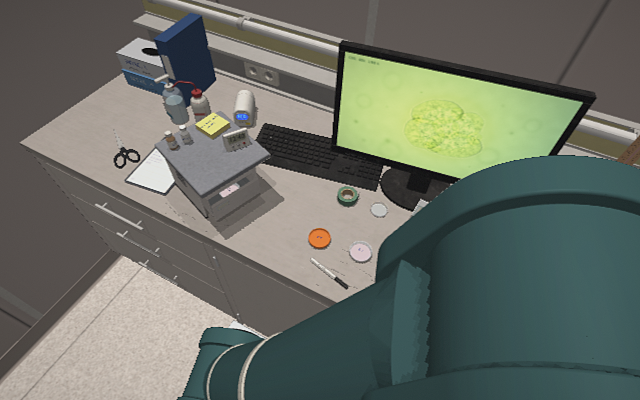

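View pics/side0.png

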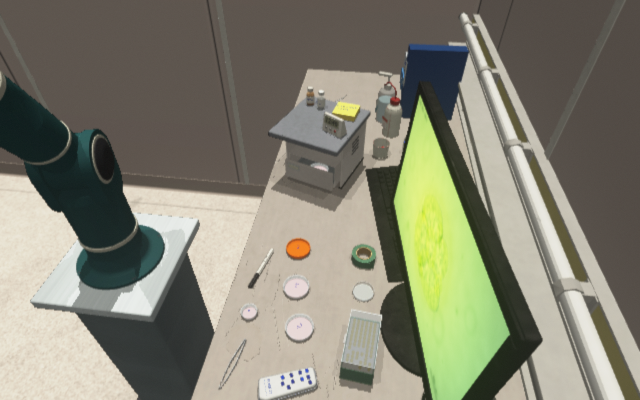

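The side view shows the dish candidates: two pinkish dishes at (296,287) and (299,327), a small one at (249,312), a clear one at (363,292), and the orange look-alike at (298,248). The shelf unit's board is around (320,125), with its front facing the lower left, around (315,172). Next I'll measure the diameters and the board pose.

Run:
```python
from h import *
s=load('side'); c=cloud(s); img=s['pixels']; 
t=load('top'); ct=cloud(t)
h=c[...,2]
m=((h>0.006)&(h<0.03)).astype(np.uint8)
m=cv2.morphologyEx(m,cv2.MORPH_OPEN,np.ones((3,3)))
n,l,st,ce=cv2.connectedComponentsWithStats(m)
for i in range(1,n):
    if st[i,4]>80 and 200<ce[i][0]<420:
        p=c[l==i]; xy=p[p[:,2]>0.008][:,:2]
        if len(xy)<20: continue
        r=cv2.minAreaRect(xy.astype(np.float32)*1000)
        print(ce[i].round(),np.round(r[0]),np.round(r[1]),'z',np.percentile(p[:,2],[50,95]).round(4),img[l==i].mean(0).round())
# board
for nm,cc in(('side',c),('top',ct)):
    m=((abs(cc[...,2]-0.188)<0.006)&(cc[...,0]<0.75)&(cc[...,0]>0.2)&(cc[...,1]>0.1)).astype(np.uint8)
    n,l,st,ce=cv2.connectedComponentsWithStats(m); i=1+st[1:,4].argmax()
    p=cc[l==i]; r=cv2.minAreaRect(p[:,:2].astype(np.float32)*1000); print(nm,ce[i],r,np.median(p[:,2])); print(cv2.boxPoints(r))
v=img[60:220,230:400,::-1]; a=cv2.resize(v,None,fx=3,fy=3,interpolation=cv2.INTER_CUBIC)[:480,:510]
b=cv2.resize(img[235:350,230:390,::-1],(480,345))[:, :290]
o=np.zeros((480,800,3),np.uint8); o[:,:510]=a; o[:345,510:]=b; cv2.imwrite('pics/crop1.png',o)
```

```text
[237.  59.] [ -70. 1200.] [1612.   35.] z [0.0182 0.0282] [95. 87. 79.]
[385. 218.] [691. 227.] [ 94. 454.] z [0.0146 0.0258] [53. 54. 42.]
[309. 181.] [438. 343.] [ 10. 163.] z [0.0202 0.0282] [101.  96.  89.]
[298. 248.] [451.  77.] [61. 63.] z [0.0137 0.0158] [221. 119.  39.]
[364. 256.] [624.  69.] [63. 61.] z [0.022  0.0254] [ 98. 116.  86.]
[262. 265.] [372.  13.] [107.  10.] z [0.0093 0.0122] [173. 169. 158.]
[296. 287.] [467. -44.] [61. 64.] z [0.0138 0.0162] [215. 202. 200.]
[399. 329.] [ 707. -116.] [ 69. 225.] z [0.0134 0.0157] [54. 56. 45.]
[249. 311.] [ 373. -126.] [38. 38.] z [0.0136 0.0162] [204. 194. 191.]
[299. 327.] [ 494. -150.] [63. 63.] z [0.0138 0.0161] [216. 204. 202.]
[287. 384.] [ 492. -278.] [119.  47.] z [0.0203 0.0229] [196. 196. 197.]
[356. 378.] [ 625. -250.] [ 3. 64.] z [0.0181 0.0285] [56. 67. 55.]
side [315.61122009 126.17026285] ((468.03839111328125, 424.49798583984375), (250.73077392578125, 220.78195190429688), 70.0388412475586) 0.18754214333414798
[[321.48163 344.3496 ]
 [528.99994 268.9784 ]
 [614.59515 504.64636]
 [407.07684 580.0176 ]]
top [209.81228331 157.32095097] ((467.8990478515625, 424.19146728515625), (247.1262969970703, 221.24935913085938), 70.19207000732422) 0.18818221887023762
[[321.948   345.42627]
 [530.10693 270.4519 ]
 [613.8501  502.95667]
 [405.69116 577.931  ]]
```

View pics/crop1.png

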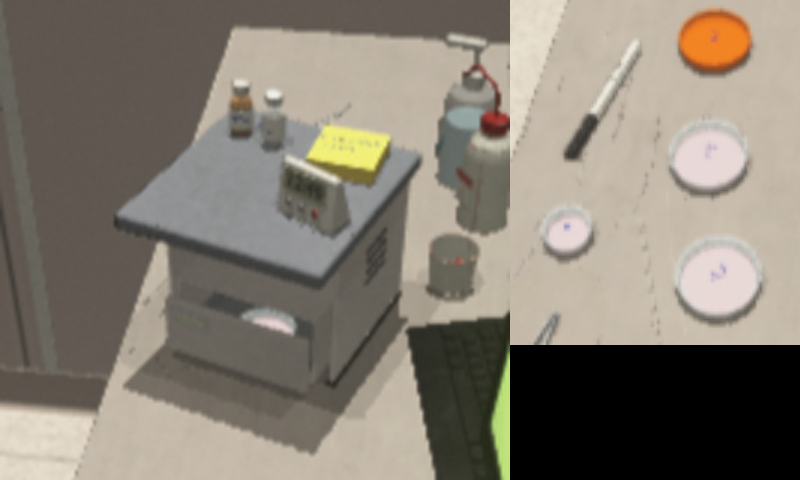

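Candidates for the task's dishes:

| Item (side-view pixel) | Measured | World position (mm) | Verdict |
|---|---|---|---|
| Pink dish (296,287) | about 62 mm | (467,-44) | chosen |
| Pink dish (299,327) | about 63 mm | (494,-150) | chosen |
| Orange dish (298,248) | about 62 mm | not needed | look-alike, leave |
| Small dish (249,312) | 38 mm | not needed | leave |
| Clear dish (363,292) | not measured | not needed | the stage dish, leave |

The crop confirms this choice. It also shows the shut drawer front under the board.

- **Board yaw:** about 70.1° in both views.
- **Drawer front:** its face centre is at about (438,342), which agrees with the depth blob at (438,343).

```bash
cat >> h.py <<'E'
from scipy.spatial.transform import Rotation as Ro
YAW=np.radians(70.1); XU=np.array([np.cos(YAW),np.sin(YAW),0]); YU=np.array([-XU[1],XU[0],0]); O=np.array([.4722,.4361,0])
def W(x,y,z): return O+XU*x/1000+YU*y/1000+np.array([0,0,z/1000])
def rot(tilt,yaw=YAW):
    t=np.radians(tilt); f=np.array([np.cos(yaw),np.sin(yaw),0]); z=np.sin(t)*f-np.cos(t)*np.array([0,0,1]); y=np.array([f[1],-f[0],0])
    return np.c_[np.cross(y,z),y,z]
def rel(p,R,p0=None,R0=None):
    o=monitor.observe(); p0=o['position'] if p0 is None else p0; R0=o['eef_rot'] if R0 is None else R0
    return np.round(np.r_[R0.T@(p-p0)/.5, Ro.from_matrix(R0.T@R).as_rotvec()/np.radians(60)],3).tolist()
E
python3 - <<'E'
from h import *
p=np.array([.45,-.2,.28]);R=rot(0); print(rel(p,R))
q=W(-181,0,120); print(q,rel(q,rot(43),p,R))
E
```

```text
[0.782, -0.7, -0.061, -0.002, -0.001, -0.943]
[0.4105913  0.26590785 0.12      ] [0.849, -0.391, 0.32, -0.0, 0.717, -0.0]
```

Emit:
{"api": "play_rows", "payload": {
  "targets": [
    [[0.39,-0.35,-0.03,0,0,-0.47],[0.782,-0.7,-0.061,0,0,-0.943],[0.782,-0.7,-0.061,0,0,-0.943],[0.782,-0.7,-0.061,0,0,-0.943],[0.782,-0.7,-0.061,0,0,-0.943],[0.782,-0.7,-0.061,0,0,-0.943],[0.782,-0.7,-0.061,0,0,-0.943],[0.782,-0.7,-0.061,0,0,-0.943],[0.782,-0.7,-0.061,0,0,-0.943],[0.782,-0.7,-0.061,0,0,-0.943],[0.782,-0.7,-0.061,0,0,-0.943],[0.782,-0.7,-0.061,0,0,-0.943]]
  ],
  "gripper": 0
}}

```text
clock: 1.6
position: [0.4494, -0.2018, 0.2802]
eef_rot: [[0.343, 0.939, -0.001], [0.939, -0.343, -0.0], [-0.0, -0.001, -1.0]]
ft_force: [0.6, -0.4, 0.8]
opening: 0.0001
gripper_force: 0.0
```

Run:
```python
from h import *
q=W(-181,0,120); print(q,rel(q,rot(43)),monitor.observe()['joint_positions'].round(2))
```

```text
[0.4105913  0.26590785 0.12      ] [0.852, -0.394, 0.32, 0.0, 0.717, -0.003] [ 0.77  0.21 -0.47  1.92  0.11  1.04 -0.1 ]
```

Emit:
{"api": "play_rows", "payload": {
  "targets": [
    [[0.852,-0.394,0.32,0,0.717,0],[0.852,-0.394,0.32,0,0.717,0],[0.852,-0.394,0.32,0,0.717,0],[0.852,-0.394,0.32,0,0.717,0],[0.852,-0.394,0.32,0,0.717,0],[0.852,-0.394,0.32,0,0.717,0],[0.852,-0.394,0.32,0,0.717,0],[0.852,-0.394,0.32,0,0.717,0],[0.852,-0.394,0.32,0,0.717,0],[0.852,-0.394,0.32,0,0.717,0],[0.852,-0.394,0.32,0,0.717,0],[0.852,-0.394,0.32,0,0.717,0]]
  ]
}}

```text
clock: 3.1
position: [0.4224, 0.2543, 0.1391]
eef_rot: [[0.255, 0.946, 0.201], [0.698, -0.324, 0.639], [0.669, -0.022, -0.743]]
ft_force: [0.1, -0.4, -0.1]
opening: 0.0001
gripper_force: 0.0
```

Run:
```python
from h import *
s=shot('side','side1')
for a in((-181,0,47),(-126,0,47)): print(rel(W(*a),rot(43)))
print(monitor.observe()['joint_positions'].round(2))
```

```text
[-0.114, -0.025, 0.147, -0.027, 0.016, -0.002]
[-0.032, -0.023, 0.22, -0.027, 0.016, -0.002]
[ 0.57  0.59 -0.97  2.33 -1.29  0.15  0.7 ]
```

View pics/side1.png

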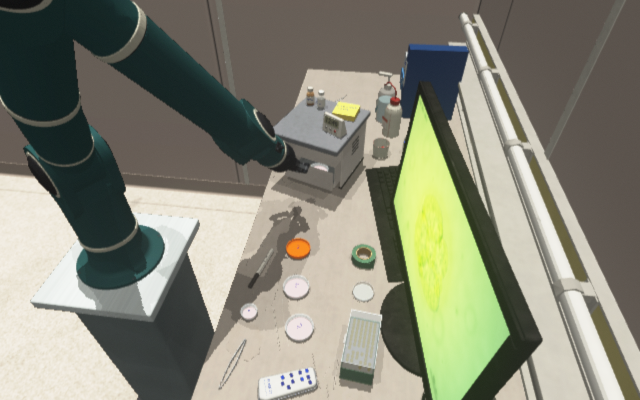

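The arm stopped at its q5 and q6 limits, so it needs another elbow or wrist posture. I'll identify the kinematics from the readings so far and search for a posture that stays in range.

```bash
cat > kin.py <<'E'
from h import *
import itertools
from scipy.optimize import least_squares
LO=np.array([-2.53,-.31,-1.57,.28,-1.29,.15,-2.92]);HI=np.array([2.53,2.02,1.55,2.44,4.43,1.84,2.92])
def fk(q,sg,par):
    # par: d1,d3,d5,d7, a3,a5, a7, c7
    R=np.eye(3);p=np.zeros(3)
    d=[par[0],0,par[1],0,par[2],0,par[3]]; a={1:par[7],3:par[4],4:par[5],5:par[6]}
    for i,ax in enumerate('zyzyzyz'):
        if ax=='z': p=p+R@[0,0,d[i]]
        R=R@Ro.from_euler(ax,sg[i]*q[i]).as_matrix()
        p=p+R@[a.get(i,0),0,0]
    return p,R@SG7
SG7=np.eye(3)
E
python3 - <<'E'
from kin import *
import kin
o=monitor.observe()
D=[([1.29200829,.46832517,-.01162896,1.60354871,.00594885,1.07143855,-.05632184],[.15169548,-.6315417,.24910306],[[.97235,.23352,-.00045],[.23352,-.97235,.00162],[0,-.00168,-1]]),
([.77,.21,-.47,1.92,.11,1.04,-.1],[.4494,-.2018,.2802],[[.343,.939,-.001],[.939,-.343,0],[0,-.001,-1]]),
(o['joint_positions'],o['position'],o['eef_rot'])]
best=[]
for s in itertools.product([1,-1],repeat=4):
    sg=[s[0],1,s[1],1,s[2],1,s[3]]
    Rs=[fk(q,sg,np.zeros(8))[1].T@np.array(R) for q,p,R in D]
    e=sum(np.linalg.norm(Rs[0]-r) for r in Rs[1:]); best.append((e,sg,Rs[0]))
best.sort(key=lambda b:b[0])
for b in best[:3]: print(b[0],b[1],b[2].round(2).tolist())
sg=best[0][1]
f=lambda x:np.concatenate([fk(q,sg,x)[0]-p for q,p,R in D])*100
f2=lambda x:np.r_[f(np.r_[x[:4],0,0,0,0])]
r=least_squares(f2,[.3,.4,.4,.3]);print(r.x.round(3),(r.fun*10).round(1))
r=least_squares(lambda x:np.r_[f(x),x[4:]*1],[.3,.4,.4,.3,0,0,0,0]);print(r.x.round(3),(r.fun*10).round(1)[:9])
E
```

```text
0.005144274773994597 [-1, 1, -1, 1, -1, 1, -1] [[-0.0, -1.0, -0.0], [1.0, -0.0, 0.0], [-0.0, -0.0, 1.0]]
1.7283676737587486 [-1, 1, -1, 1, 1, 1, 1] [[-0.11, -0.99, 0.0], [0.99, -0.11, -0.01], [0.01, -0.0, 1.0]]
2.0708772936511743 [-1, 1, -1, 1, -1, 1, 1] [[-0.11, -0.99, -0.0], [0.99, -0.11, 0.0], [-0.0, -0.0, 1.0]]
[0.259 0.531 0.459 0.263] [30.  16.1  0.4 11.5 26.2  1.5  9.5 -2.2 -1.9]
[-0.292  0.576  0.591 -0.265 -0.247  0.195  0.151 -0.005] [30.5  8.7  0.9 -0.7 -1.  -0.9  0.1 -0.   0. ]
```

```bash
cat > kin.py <<'E'
from h import *
from scipy.optimize import least_squares
LO=np.array([-2.53,-.31,-1.57,.28,-1.29,.15,-2.92]);HI=np.array([2.53,2.02,1.55,2.44,4.43,1.84,2.92])
SG=[-1,1,-1,1,-1,1,-1]; E7=np.array([[0,-1,0],[1,0,0],[0,0,1.]])
def fk(q,x):
    # x: d1,d3,d5,d7, y1,y3,y5
    R=np.eye(3);p=np.zeros(3); d=[x[0],0,x[1],0,x[2],0,x[3]]; y=[x[4],0,x[5],0,x[6],0,0]
    for i,ax in enumerate('zyzyzyz'):
        p=p+R@[0,0,d[i]]
        R=R@Ro.from_euler(ax,SG[i]*q[i]).as_matrix()
        p=p+R@[0,y[i],0]
    return p,R@E7
D=[([1.29200829,.46832517,-.01162896,1.60354871,.00594885,1.07143855,-.05632184],[.15169548,-.6315417,.24910306]),
([.77,.21,-.47,1.92,.11,1.04,-.1],[.4494,-.2018,.2802])]
E
python3 - <<'E'
from kin import *
o=monitor.observe(); D.append((o['joint_positions'],o['position'])); print(list(o['joint_positions'].round(4)),o['position'])
for mask in ([1,0,0],[1,1,0],[1,1,1]):
    k=np.array(mask)
    f=lambda x:np.r_[np.concatenate([fk(q,np.r_[x[:4],x[4:]*k])[0]-p for q,p in D])*1000,x[4:]*.1]
    r=least_squares(f,[.3,.4,.4,.3,0,0,0]);print(r.x.round(4),r.fun.round(1)[:9])
np.save('x.npy',r.x)
def ik(p,R,N=60,seed=0):
    rng=np.random.default_rng(seed); out=[]
    for _ in range(N):
        q0=rng.uniform(LO,HI)
        g=lambda q:(lambda a:np.r_[(a[0]-p)*10,Ro.from_matrix(a[1].T@R).as_rotvec()*3])(fk(q,r.x))
        s=least_squares(g,q0,bounds=(LO,HI),max_nfev=80)
        if s.cost<1e-6: out.append((min(np.min(s.x-LO),np.min(HI-s.x)),s.x))
    return sorted(out,key=lambda a:-a[0])
for flip in(0,1):
  for t in(40,45):
    R=rot(t); R=R@np.diag([-1,-1,1]) if flip else R
    for x in(-200,-114):
        s=ik(W(x,0,47),R); print(flip,t,x,len(s),[(round(m,2),q.round(2).tolist()) for m,q in s[:3]])
E
```

```text
[np.float64(0.5651), np.float64(0.5908), np.float64(-0.9708), np.float64(2.3332), np.float64(-1.2907), np.float64(0.1488), np.float64(0.7048)] [0.42227953 0.25454783 0.1391639 ]
[ 0.3028  0.5241  0.4728  0.295  -0.0327  0.      0.    ] [ 1.2 -1.5 -0.7 -0.8  0.7 -0.5 -1.1 -0.1  1.2]
[ 0.3065  0.5199  0.4729  0.2939 -0.0289 -0.0044  0.    ] [ 0.1 -0.   0.3 -0.  -0.1 -0.3 -0.  -0.   0.1]
[ 0.3056  0.5209  0.4724  0.2941 -0.0285 -0.0041 -0.0007] [ 0.2  0.   0.2 -0.1 -0.2 -0.3 -0.  -0.   0. ]
0 40 -200 22 [(np.float64(0.06), [0.71, 1.14, -1.21, 2.38, 2.09, 0.41, -2.39]), (np.float64(0.06), [0.7, 1.12, -1.2, 2.38, 2.11, 0.4, -2.41]), (np.float64(0.06), [0.69, 1.09, -1.17, 2.38, 2.15, 0.37, -2.47])]
0 40 -114 16 [(np.float64(0.17), [0.45, 1.06, -1.12, 2.27, 2.21, 0.38, -2.67]), (np.float64(0.17), [0.44, 1.05, -1.11, 2.27, 2.23, 0.37, -2.7]), (np.float64(0.17), [0.43, 1.03, -1.09, 2.27, 2.27, 0.35, -2.75])]
0 45 -200 22 [(np.float64(0.05), [0.88, 1.63, -1.46, 2.39, 1.99, 0.8, -1.99]), (np.float64(0.04), [0.84, 1.43, -1.34, 2.4, 2.06, 0.59, -2.15]), (np.float64(0.04), [0.73, 1.14, -1.15, 2.4,
[... 361 characters left out ...]
 0.37, 0.68]), (np.float64(0.06), [0.68, 1.09, -1.17, 2.38, 2.16, 0.36, 0.66])]
1 40 -114 21 [(np.float64(0.17), [0.55, 1.32, -1.33, 2.27, 2.02, 0.64, 0.81]), (np.float64(0.17), [0.48, 1.13, -1.18, 2.27, 2.13, 0.44, 0.59]), (np.float64(0.17), [0.44, 1.05, -1.11, 2.27, 2.23, 0.37, 0.44])]
1 45 -200 20 [(np.float64(0.04), [0.85, 1.45, -1.36, 2.4, 2.05, 0.61, 1.01]), (np.float64(0.04), [0.84, 1.45, -1.35, 2.4, 2.05, 0.61, 1.0]), (np.float64(0.04), [0.83, 1.38, -1.31, 2.4, 2.09, 0.55, 0.93])]
1 45 -114 18 [(np.float64(0.15), [0.63, 1.52, -1.41, 2.29, 2.1, 0.73, 0.9]), (np.float64(0.15), [0.58, 1.31, -1.27, 2.29, 2.21, 0.54, 0.68]), (np.float64(0.15), [0.55, 1.23, -1.21, 2.29, 2.29, 0.46, 0.54])]
```

```bash
cat >> kin.py <<'E'
X=np.load('x.npy')
def ik(p,R,q0,lo=LO+.04,hi=HI-.04,w=.02,qref=None):
    qr=q0 if qref is None else qref
    g=lambda q:(lambda a:np.r_[(a[0]-p)*10,Ro.from_matrix(a[1].T@R).as_rotvec()*3,w*(q-qr)])(fk(q,X))
    s=least_squares(g,np.clip(q0,lo+1e-6,hi-1e-6),bounds=(lo,hi)); a=fk(s.x,X)
    return s.x,np.linalg.norm(a[0]-p)*1000,np.degrees(np.linalg.norm(Ro.from_matrix(a[1].T@R).as_rotvec()))
FL=np.diag([-1,-1,1.])
def track(q,poses):   # min-norm step tracking
    out=[]
    for p,R in poses:
        q,e,er=ik(p,R,q,LO,HI,w=.005); out.append((q,e,er))
    return out
E
python3 - <<'E'
from kin import *
q0=monitor.observe()['joint_positions']
qt,e,er=ik(W(-180,0,110),rot(41)@FL,np.array([.6,1.15,-1.2,2.3,2.1,.45,.6]),w=.002); print('target',qt.round(2),e,er)
qm=(q0+qt)/2; qm[5]=.55; print('mid',[v.round(3) for v in fk(qm,X)])
path=[]
for a,b in((q0,qm),(qm,qt)): path+= [a+(b-a)*k/11 for k in range(1,12)]
poses=[fk(q,X) for q in path]
tr=track(q0,poses)
pp,pr=poses[0]
for k,((q,e,er),(p,R)) in enumerate(zip(tr,poses)):
    print(k,q.round(2).tolist(),round(e,1),round(er,1),p.round(3).tolist(),R[:,2].round(2).tolist(),round(np.degrees(Ro.from_matrix(pr.T@R).magnitude()),1)); pr=R
p0,R0=fk(q0,X)
print([rel(p,R,p0,R0) for p,R in poses[:11]]); p1,R1=poses[10]
print([rel(p,R,p1,R1) for p,R in poses[11:]])
E
```

```text
target [ 0.66  0.87 -1.21  2.36  1.95  0.21  0.69] 0.00016289204214236467 4.925684726306097e-05
mid [array([0.277, 0.187, 0.079]), array([[-0.935,  0.236, -0.266],
       [ 0.126,  0.919,  0.374],
       [ 0.332,  0.316, -0.889]])]
0 [0.55, 0.59, -0.95, 2.34, -1.2, 0.21, 0.76] 0.0 0.0 [0.407, 0.263, 0.14] [0.15, 0.66, -0.73] 0.0
1 [0.53, 0.58, -0.93, 2.34, -1.11, 0.26, 0.81] 0.0 0.0 [0.389, 0.268, 0.139] [0.09, 0.68, -0.73] 8.7
2 [0.51, 0.58, -0.91, 2.34, -1.02, 0.31, 0.86] 0.0 0.0 [0.371, 0.271, 0.137] [0.03, 0.68, -0.73] 8.7
3 [0.49, 0.57, -0.89, 2.34, -0.93, 0.36, 0.91] 0.0 0.0 [0.353, 0.27, 0.134] [-0.03, 0.68, -0.73] 8.7
4 [0.47, 0.56, -0.87, 2.35, -0.84, 0.4, 0.97] 0.0 0.0 [0.335, 0.266, 0.129] [-0.08, 0.66, -0.74] 8.7
5 [0.45, 0.56, -0.85, 2.35, -0.75, 0.44, 1.02] 0.0 0.0 [0.318, 0.259, 0.123] [-0.14, 0.64, -0.76] 8.7
6 [0.43, 0.55, -0.83, 2.35, -0.66, 0.47, 1.07] 0.0 0.0 [0.304, 0.249, 0.116] [-0.18, 0.6, -0.78] 8.6
7 [0.4, 0.54, -0.8, 2.35, -0.56, 0.5, 1.13] 0.0 0.0 [0.292, 0.237, 0.107] [-0.22, 0.55, -0.8] 8.6
8 [0.38, 0.54, -0.77, 2.36, -0.46, 0.51, 1.18] 0.0 0.0 [0.283, 0
[... 1688 characters left out ...]
, -0.028, 0.443, 0.024, -1.066], [-0.172, -0.241, -0.037, 0.497, 0.009, -1.198], [-0.211, -0.239, -0.046, 0.548, -0.012, -1.329], [-0.25, -0.229, -0.055, 0.596, -0.038, -1.461]]
[[-0.039, -0.005, 0.002, 0.014, -0.064, -0.125], [-0.076, -0.003, 0.001, 0.023, -0.126, -0.251], [-0.112, 0.007, -0.003, 0.029, -0.187, -0.379], [-0.143, 0.023, -0.008, 0.032, -0.246, -0.508], [-0.171, 0.044, -0.015, 0.032, -0.303, -0.639], [-0.192, 0.071, -0.023, 0.03, -0.358, -0.77], [-0.208, 0.1, -0.032, 0.025, -0.412, -0.903], [-0.218, 0.132, -0.041, 0.019, -0.463, -1.037], [-0.221, 0.166, -0.05, 0.012, -0.512, -1.172], [-0.218, 0.199, -0.059, 0.004, -0.558, -1.307], [-0.21, 0.23, -0.067, -0.003, -0.602, -1.444]]
```

```bash
cat > plan.py <<'E'
from kin import *
def plan(q0,ways,n):
    path=[];a=q0
    for b,m in zip(ways,n): path+=[a+(b-a)*k/m for k in range(1,m+1)]; a=b
    poses=[fk(q,X) for q in path]; tr=track(q0,poses); pr=fk(q0,X)[1];pp=fk(q0,X)[0];ql=q0
    print('minz',min(p[2] for p,R in poses).round(3),'err',max(t[1] for t in tr).round(2),
     'maxturn',round(max(np.degrees(Ro.from_matrix(a.T@b).magnitude()) for a,b in zip([pr]+[R for _,R in poses],[R for _,R in poses])),1),
     'dq',np.max(np.abs(np.diff([q0]+[t[0] for t in tr],axis=0)),0).round(2),'minq6',min(t[0][5] for t in tr).round(2),'end',tr[-1][0].round(2))
    return poses,tr
E
python3 - <<'E'
from plan import *
q0=monitor.observe()['joint_positions']
for t in(41,44):
  for ref in([.6,1.15,-1.2,2.3,2.1,.45,.6],[.75,1.4,-1.4,2.35,2.,.7,.8]):
    qt,e,er=ik(W(-180,0,80),rot(t)@FL,np.array(ref),w=.03); print(t,'target',qt.round(2),round(e,2),round(er,2))
    for qA in([.5,.4,-.6,2.,-.2,.9,.3],[.5,.4,-.7,2.,.5,.8,.5],[.6,.6,-.9,2.1,.8,.8,.5]):
        qA=np.array(qA); print(qA,fk(qA,X)[0].round(2),fk(qA,X)[1][:,2].round(2)); plan(q0,[qA,qt],[12,18])
E
```

```text
41 target [ 0.67  1.02 -1.22  2.37  2.05  0.33  0.68] 0.01 0.0
[ 0.5  0.4 -0.6  2.  -0.2  0.9  0.3] [0.47 0.07 0.19] [-0.11  0.36 -0.93]
minz 0.033 err 0.0 maxturn 9.4 dq [0.11 0.08 0.16 0.03 0.45 0.08 0.3 ] minq6 0.15 end [ 0.63  0.95 -1.16  2.37  2.17  0.26  0.54]
[ 0.5  0.4 -0.7  2.   0.5  0.8  0.5] [ 0.53 -0.02  0.18] [ 0.1  -0.08 -0.99]
minz 0.051 err 0.0 maxturn 8.6 dq [0.1  0.07 0.13 0.03 0.34 0.07 0.24] minq6 0.15 end [ 0.62  0.93 -1.14  2.37  2.21  0.25  0.48]
[ 0.6  0.6 -0.9  2.1  0.8  0.8  0.5] [0.48 0.01 0.1 ] [ 0.03 -0.08 -1.  ]
minz 0.049 err 0.0 maxturn 9.4 dq [0.1  0.06 0.13 0.02 0.35 0.08 0.26] minq6 0.15 end [ 0.62  0.93 -1.14  2.37  2.22  0.24  0.48]
41 target [ 0.76  1.31 -1.42  2.36  1.88  0.64  0.98] 0.01 0.0
[ 0.5  0.4 -0.6  2.  -0.2  0.9  0.3] [0.47 0.07 0.19] [-0.11  0.36 -0.93]
minz 0.008 err 0.0 maxturn 9.3 dq [0.12 0.12 0.17 0.03 0.52 0.1  0.37] minq6 0.15 end [ 0.67  1.01 -1.22  2.37  2.06  0.33  0.68]
[ 0.5  0.4 -0.7  2.   0.5  0.8  0.5] [ 0.53 -0.02  0.18] [ 0.1  -0.08 -0.99]
minz 0.021 err 0.0 maxturn 8.6 dq [0.11 0.09 0.15 0.03 0.39 0.07 0.29] minq6 0
[... 907 characters left out ...]
 2.38  2.32  0.27  0.45]
44 target [ 0.79  1.34 -1.41  2.38  1.95  0.6   0.96] 0.01 0.0
[ 0.5  0.4 -0.6  2.  -0.2  0.9  0.3] [0.47 0.07 0.19] [-0.11  0.36 -0.93]
minz 0.0 err 0.01 maxturn 9.5 dq [0.13 0.12 0.18 0.03 0.58 0.1  0.43] minq6 0.15 end [ 0.72  1.1  -1.25  2.38  2.13  0.36  0.67]
[ 0.5  0.4 -0.7  2.   0.5  0.8  0.5] [ 0.53 -0.02  0.18] [ 0.1  -0.08 -0.99]
minz 0.015 err 0.0 maxturn 8.6 dq [0.11 0.09 0.15 0.03 0.44 0.07 0.32] minq6 0.15 end [ 0.7   1.08 -1.23  2.38  2.17  0.33  0.62]
[ 0.6  0.6 -0.9  2.1  0.8  0.8  0.5] [0.48 0.01 0.1 ] [ 0.03 -0.08 -1.  ]
minz 0.02 err 0.0 maxturn 9.4 dq [0.09 0.07 0.12 0.02 0.34 0.08 0.24] minq6 0.15 end [ 0.7   1.07 -1.22  2.38  2.18  0.33  0.61]
```

Run:
```python
from plan import *
q0=monitor.observe()['joint_positions']
best=None
for x in(-190,-215):
 for z in(150,200):
  for t in(35,43):
   for ref in([.75,1.4,-1.4,2.3,2.,.7,.8],[.6,1.0,-1.2,2.2,1.9,.6,.7]):
    qt,e,er=ik(W(x,0,z),rot(t)@FL,np.array(ref),w=.01)
    if e>.5: continue
    for qA in([.5,.3,-.7,2.,.5,.8,.5],[.6,.4,-.9,2.,.8,.8,.5],[.7,.5,-1.1,2.1,1.2,.7,.6]):
        qA=np.array(qA); print(x,z,t,qt.round(2),qA,fk(qA,X)[0].round(2)); poses,tr=plan(q0,[qA,qt],[14,14])
```

```text
-190 150 35 [ 0.78  1.04 -1.53  2.32  1.42  0.6   1.18] [ 0.5  0.3 -0.7  2.   0.5  0.8  0.5] [ 0.54 -0.02  0.23]
minz 0.102 err 0.0 maxturn 8.0 dq [0.07 0.04 0.1  0.02 0.14 0.06 0.1 ] minq6 0.15 end [ 0.63  0.6  -1.17  2.33  0.62  0.15  1.85]
-190 150 35 [ 0.78  1.04 -1.53  2.32  1.42  0.6   1.18] [ 0.6  0.4 -0.9  2.   0.8  0.8  0.5] [ 0.56 -0.01  0.22]
minz 0.118 err 0.0 maxturn 8.8 dq [0.06 0.04 0.09 0.02 0.17 0.07 0.09] minq6 0.15 end [ 0.63  0.6  -1.17  2.33  0.62  0.15  1.85]
-190 150 35 [ 0.78  1.04 -1.53  2.32  1.42  0.6   1.18] [ 0.7  0.5 -1.1  2.1  1.2  0.7  0.6] [0.58 0.03 0.2 ]
minz 0.133 err 0.0 maxturn 10.3 dq [0.08 0.04 0.1  0.02 0.24 0.06 0.09] minq6 0.15 end [ 0.63  0.6  -1.17  2.33  0.62  0.15  1.85]
-190 150 35 [ 0.78  1.04 -1.53  2.32  1.42  0.6   1.18] [ 0.5  0.3 -0.7  2.   0.5  0.8  0.5] [ 0.54 -0.02  0.23]
minz 0.102 err 0.0 maxturn 8.0 dq [0.07 0.04 0.1  0.02 0.14 0.06 0.1 ] minq6 0.15 end [ 0.63  0.6  -1.17  2.33  0.62  0.15  1.85]
-190 150 35 [ 0.78  1.04 -1.53  2.32  1.42  0.6   1.18] [ 0.6  0.4 -0.9  2.   0.8  0.8  0.5] [ 0.56 -0.01  0.22]
minz 0.118 err 0.
[... 9830 characters left out ...]
1.53  2.37  1.03  0.29  1.57] [ 0.5  0.3 -0.7  2.   0.5  0.8  0.5] [ 0.54 -0.02  0.23]
minz 0.138 err 0.0 maxturn 8.3 dq [0.09 0.05 0.11 0.03 0.14 0.06 0.13] minq6 0.17 end [ 0.95  0.67 -1.42  2.37  0.41  0.17  2.15]
-215 200 43 [ 0.98  0.83 -1.53  2.37  1.03  0.29  1.57] [ 0.6  0.4 -0.9  2.   0.8  0.8  0.5] [ 0.56 -0.01  0.22]
minz 0.149 err 0.0 maxturn 8.8 dq [0.09 0.05 0.11 0.03 0.17 0.07 0.12] minq6 0.17 end [ 0.95  0.67 -1.42  2.37  0.4   0.17  2.15]
-215 200 43 [ 0.98  0.83 -1.53  2.37  1.03  0.29  1.57] [ 0.7  0.5 -1.1  2.1  1.2  0.7  0.6] [0.58 0.03 0.2 ]
minz 0.146 err 0.0 maxturn 10.3 dq [0.1  0.05 0.11 0.02 0.24 0.06 0.13] minq6 0.17 end [ 0.95  0.67 -1.43  2.37  0.43  0.17  2.13]
```

```bash
cat >> plan.py <<'E'
def rows(poses,q0,n=10):
    p0,R0=fk(q0,X)
    for i in range(0,len(poses),n):
        print(str([[round(float(v),3) for v in rel(p,R,p0,R0)] for p,R in poses[i:i+n]]).replace(' ','')); p0,R0=poses[min(i+n,len(poses))-1]
E
python3 - <<'E'
from plan import *
q0=monitor.observe()['joint_positions']
qt,e,er=ik(W(-190,0,150),rot(43)@FL,np.array([.6,1.0,-1.2,2.2,1.9,.6,.7]),w=.01)
poses,tr=plan(q0,[np.array([.7,.5,-1.1,2.1,1.2,.7,.6]),qt],[15,15]); rows(poses,q0)
E
```

```text
minz 0.129 err 0.0 maxturn 9.6 dq [0.11 0.05 0.13 0.02 0.22 0.06 0.1 ] minq6 0.15 end [ 0.77  0.8  -1.3   2.38  1.58  0.15  1.04]
[[0.017,-0.004,-0.006,0.025,0.012,-0.155],[0.027,-0.009,-0.014,0.051,0.016,-0.31],[0.028,-0.013,-0.022,0.079,0.011,-0.464],[0.022,-0.015,-0.031,0.108,-0.004,-0.617],[0.008,-0.013,-0.041,0.139,-0.028,-0.768],[-0.011,-0.004,-0.053,0.17,-0.062,-0.916],[-0.035,0.013,-0.066,0.201,-0.107,-1.062],[-0.062,0.038,-0.083,0.232,-0.162,-1.205],[-0.089,0.071,-0.102,0.263,-0.229,-1.344],[-0.115,0.114,-0.126,0.294,-0.307,-1.478]]
[[-0.052,-0.031,-0.016,0.067,-0.064,-0.127],[-0.111,-0.059,-0.04,0.139,-0.134,-0.249],[-0.177,-0.081,-0.07,0.215,-0.209,-0.366],[-0.247,-0.097,-0.11,0.295,-0.29,-0.477],[-0.32,-0.105,-0.159,0.379,-0.377,-0.583],[-0.297,-0.093,-0.125,0.349,-0.354,-0.649],[-0.273,-0.08,-0.093,0.316,-0.333,-0.713],[-0.246,-0.065,-0.065,0.281,-0.314,-0.777],[-0.219,-0.05,-0.038,0.243,-0.298,-0.841],[-0.189,-0.033,-0.015,0.202,-0.285,-0.904]]
[[0.006,0.039,0.008,-0.047,-0.018,-0.054],[0.011,0.079,0.013,-0.094,-0.039,-0.107],[0.016,0.119,0.015,-0.14,-0.064,-0.16],[0.02,0.159,0.013,-0.185,-0.092,-0.211],[0.023,0.198,0.008,-0.23,-0.123,-0.261],[0.027,0.237,-0.0,-0.274,-0.158,-0.311],[0.03,0.275,-0.012,-0.316,-0.196,-0.359],[0.032,0.313,-0.026,-0.357,-0.237,-0.406],[0.035,0.349,-0.043,-0.396,-0.282,-0.452],[0.037,0.383,-0.064,-0.433,-0.33,-0.497]]
```

Run:
```python
from plan import *
q0=monitor.observe()['joint_positions']
qt,e,er=ik(W(-190,0,150),rot(43)@FL,np.array([.6,1.0,-1.2,2.2,1.9,.6,.7]),w=.01)
poses,tr=plan(q0,[np.array([.7,.5,-1.1,2.1,1.2,.7,.6]),qt],[15,15]); np.save('qt.npy',qt); rows(poses,q0,6); print([t[0].round(2).tolist() for t in tr[5:15:9]])
```

```text
minz 0.129 err 0.0 maxturn 9.6 dq [0.11 0.05 0.13 0.02 0.22 0.06 0.1 ] minq6 0.15 end [ 0.77  0.8  -1.3   2.38  1.58  0.15  1.04]
[[0.017,-0.004,-0.006,0.025,0.012,-0.155],[0.027,-0.009,-0.014,0.051,0.016,-0.31],[0.028,-0.013,-0.022,0.079,0.011,-0.464],[0.022,-0.015,-0.031,0.108,-0.004,-0.617],[0.008,-0.013,-0.041,0.139,-0.028,-0.768],[-0.011,-0.004,-0.053,0.17,-0.062,-0.916]]
[[-0.027,-0.013,-0.012,0.046,-0.037,-0.144],[-0.062,-0.023,-0.028,0.096,-0.082,-0.284],[-0.105,-0.03,-0.048,0.15,-0.135,-0.421],[-0.154,-0.031,-0.072,0.208,-0.196,-0.553],[-0.209,-0.025,-0.103,0.269,-0.266,-0.68],[-0.266,-0.011,-0.14,0.333,-0.343,-0.802]]
[[-0.061,-0.043,-0.017,0.078,-0.074,-0.117],[-0.128,-0.082,-0.043,0.16,-0.152,-0.229],[-0.201,-0.115,-0.078,0.248,-0.235,-0.335],[-0.179,-0.092,-0.05,0.211,-0.221,-0.398],[-0.155,-0.068,-0.025,0.173,-0.21,-0.461],[-0.131,-0.043,-0.003,0.133,-0.202,-0.523]]
[[0.011,0.038,0.011,-0.047,-0.011,-0.056],[0.021,0.077,0.019,-0.094,-0.025,-0.111],[0.031,0.116,0.023,-0.141,-0.043,-0.165],[0.041,0.155,0.024,-0.188,-0.064,-0.218],[0.05,0.194,0.022,-0.235,-0.089,-0.269],[0.059,0.233,0.017,-0.282,-0.117,-0.32]]
[[-0.005,0.04,0.003,-0.044,-0.031,-0.051],[-0.011,0.079,0.003,-0.086,-0.066,-0.102],[-0.017,0.118,-0.001,-0.127,-0.104,-0.152],[-0.024,0.157,-0.008,-0.165,-0.145,-0.201],[-0.031,0.195,-0.018,-0.202,-0.188,-0.25],[-0.039,0.233,-0.031,-0.237,-0.235,-0.298]]
[[0.44, 0.44, -0.79, 2.25, -0.67, 0.43, 1.01], [-0.04, 0.26, -0.19, 2.14, 0.68, 0.39, 0.98]]
```

Emit:
{"api": "play_rows", "payload": {
  "targets": [
    [[0.017,-0.004,-0.006,0.025,0.012,-0.155],[0.027,-0.009,-0.014,0.051,0.016,-0.31],[0.028,-0.013,-0.022,0.079,0.011,-0.464],[0.022,-0.015,-0.031,0.108,-0.004,-0.617],[0.008,-0.013,-0.041,0.139,-0.028,-0.768],[-0.011,-0.004,-0.053,0.17,-0.062,-0.916]]
  ]
}}

```text
clock: 3.9
position: [0.4132, 0.2348, 0.1552]
eef_rot: [[-0.638, 0.768, 0.046], [0.647, 0.503, 0.574], [0.418, 0.396, -0.818]]
ft_force: [0.7, 0.2, 0.0]
opening: 0.0002
gripper_force: 0.0
```

Run:
```python
from plan import *
q0=monitor.observe()['joint_positions']; print(q0.round(2))
poses,tr=plan(q0,[np.array([.7,.5,-1.1,2.1,1.2,.7,.6]),np.load('qt.npy')],[10,15]); rows(poses,q0,5)
```

```text
[ 0.43  0.44 -0.78  2.25 -0.68  0.44  1.01]
minz 0.129 err 0.0 maxturn 8.9 dq [0.1  0.05 0.12 0.02 0.21 0.04 0.1 ] minq6 0.15 end [ 0.77  0.8  -1.3   2.38  1.58  0.15  1.04]
[[-0.014,-0.022,-0.009,0.057,-0.017,-0.127],[-0.038,-0.042,-0.021,0.115,-0.043,-0.252],[-0.072,-0.057,-0.037,0.174,-0.078,-0.374],[-0.114,-0.067,-0.057,0.232,-0.124,-0.493],[-0.163,-0.068,-0.082,0.289,-0.181,-0.609]]
[[-0.05,-0.033,-0.016,0.066,-0.064,-0.109],[-0.109,-0.062,-0.039,0.133,-0.136,-0.213],[-0.175,-0.085,-0.07,0.201,-0.218,-0.311],[-0.247,-0.1,-0.11,0.269,-0.309,-0.404],[-0.321,-0.106,-0.16,0.336,-0.409,-0.492]]
[[0.017,0.036,0.015,-0.044,-0.002,-0.059],[0.035,0.072,0.027,-0.09,-0.006,-0.117],[0.053,0.108,0.036,-0.136,-0.014,-0.173],[0.07,0.145,0.042,-0.183,-0.025,-0.229],[0.087,0.182,0.044,-0.231,-0.039,-0.283]]
[[0.006,0.039,0.008,-0.047,-0.018,-0.054],[0.011,0.079,0.013,-0.094,-0.039,-0.107],[0.016,0.119,0.015,-0.14,-0.064,-0.16],[0.02,0.159,0.013,-0.185,-0.092,-0.211],[0.023,0.198,0.008,-0.23,-0.123,-0.261]]
[[-0.008,0.039,0.002,-0.042,-0.035,-0.051],[-0.016,0.078,0.0,-0.083,-0.072,-0.101],[-0.026,0.117,-0.005,-0.121,-0.113,-0.151],[-0.035,0.155,-0.013,-0.157,-0.157,-0.2],[-0.045,0.192,-0.024,-0.192,-0.203,-0.248]]
```

The controller matches my tracker, so I'll carry on with the planned rows.

Emit:
{"api": "play_rows", "payload": {
  "targets": [
    [[-0.014,-0.022,-0.009,0.057,-0.017,-0.127],[-0.038,-0.042,-0.021,0.115,-0.043,-0.252],[-0.072,-0.057,-0.037,0.174,-0.078,-0.374],[-0.114,-0.067,-0.057,0.232,-0.124,-0.493],[-0.163,-0.068,-0.082,0.289,-0.181,-0.609]]
  ]
}}

```text
clock: 4.53
position: [0.437, 0.141, 0.141]
eef_rot: [[-0.968, 0.248, 0.044], [0.251, 0.934, 0.256], [0.022, 0.259, -0.966]]
ft_force: [0.6, -0.5, 0.2]
opening: -0.0002
gripper_force: 0.0
```

Emit:
{"api": "play_rows", "payload": {
  "targets": [
    [[-0.05,-0.033,-0.016,0.066,-0.064,-0.109],[-0.109,-0.062,-0.039,0.133,-0.136,-0.213],[-0.175,-0.085,-0.07,0.201,-0.218,-0.311],[-0.247,-0.1,-0.11,0.269,-0.309,-0.404],[-0.321,-0.106,-0.16,0.336,-0.409,-0.492]]
  ]
}}

```text
clock: 5.15
position: [0.5759, 0.0302, 0.2009]
eef_rot: [[-0.881, -0.161, 0.445], [-0.228, 0.969, -0.101], [-0.415, -0.19, -0.89]]
ft_force: [0.2, -0.5, 0.4]
opening: 0.0001
gripper_force: 0.0
```

Emit:
{"api": "play_rows", "payload": {
  "targets": [
    [[0.017,0.036,0.015,-0.044,-0.002,-0.059],[0.035,0.072,0.027,-0.09,-0.006,-0.117],[0.053,0.108,0.036,-0.136,-0.014,-0.173],[0.07,0.145,0.042,-0.183,-0.025,-0.229],[0.087,0.182,0.044,-0.231,-0.039,-0.283]]
  ]
}}

```text
clock: 5.78
position: [0.5316, 0.1077, 0.1455]
eef_rot: [[-0.764, -0.511, 0.394], [-0.499, 0.855, 0.141], [-0.409, -0.089, -0.908]]
ft_force: [0.1, 0.0, 0.3]
opening: 0.0001
gripper_force: 0.0
```

Emit:
{"api": "play_rows", "payload": {
  "targets": [
    [[0.006,0.039,0.008,-0.047,-0.018,-0.054],[0.011,0.079,0.013,-0.094,-0.039,-0.107],[0.016,0.119,0.015,-0.14,-0.064,-0.16],[0.02,0.159,0.013,-0.185,-0.092,-0.211],[0.023,0.198,0.008,-0.23,-0.123,-0.261]]
  ]
}}

```text
clock: 6.4
position: [0.4741, 0.187, 0.1288]
eef_rot: [[-0.538, -0.778, 0.323], [-0.669, 0.628, 0.398], [-0.513, -0.002, -0.859]]
ft_force: [-0.2, -0.1, -0.8]
opening: 0.0
gripper_force: 0.0
```

Run:
```python
from plan import *
q0=monitor.observe()['joint_positions']; print(q0.round(2))
P0,R0=fk(q0,X)
# cartesian: to W(-185,0,47) tilt 43 flip
def cart(pt,Rt,n):
    K=Ro.from_matrix(R0.T@Rt).as_rotvec(); return [(P0+(pt-P0)*k/n,R0@Ro.from_rotvec(K*k/n).as_matrix()) for k in range(1,n+1)]
for x,z in((-190,130),(-185,90),(-190,150)):
    ps=cart(W(x,0,z),rot(43)@FL,8); tr=track(q0,ps)
    ps2=[(ps[-1][0]+(W(-180,0,47)-ps[-1][0])*k/6,rot(43)@FL) for k in range(1,7)]; tr2=track(tr[-1][0],ps2)
    print(x,z,max(t[1] for t in tr+tr2),tr[-1][0].round(2),tr2[-1][0].round(2),np.abs(np.diff([q0]+[t[0] for t in tr+tr2],axis=0)).max(0).round(2),rel(ps[-1][0],ps[-1][1]))
    print(' ',rel(W(-180,0,47),rot(43)@FL))
```

```text
[ 0.58  0.55 -0.99  2.29  1.06  0.15  1.2 ]
-190 130 0.0012524452076051 [ 0.75  0.87 -1.27  2.38  1.84  0.19  0.82] [ 0.7   1.22 -1.23  2.37  2.17  0.45  0.72] [0.04 0.08 0.06 0.01 0.14 0.07 0.1 ] [-0.024, 0.192, 0.011, -0.192, -0.201, -0.252]
  [0.045, 0.199, 0.163, -0.192, -0.201, -0.252]
-185 90 0.0021477756160505177 [ 0.71  1.03 -1.24  2.38  2.08  0.31  0.68] [ 0.69  1.19 -1.21  2.37  2.21  0.42  0.66] [0.04 0.08 0.06 0.02 0.24 0.04 0.18] [0.009, 0.196, 0.084, -0.192, -0.201, -0.252]
  [0.045, 0.199, 0.163, -0.192, -0.201, -0.252]
-190 150 0.0009949735147049303 [ 0.77  0.8  -1.3   2.38  1.58  0.15  1.04] [ 0.72  1.25 -1.26  2.37  2.14  0.48  0.77] [0.05 0.12 0.06 0.01 0.18 0.1  0.13] [-0.044, 0.192, -0.023, -0.192, -0.201, -0.252]
  [0.045, 0.199, 0.163, -0.192, -0.201, -0.252]
```

Emit:
{"api": "play_rows", "payload": {
  "targets": [
    [[-0.004,0.032,0.002,-0.032,-0.034,-0.042],[-0.008,0.064,0.004,-0.064,-0.067,-0.084],[-0.012,0.096,0.006,-0.096,-0.1,-0.126],[-0.016,0.128,0.007,-0.128,-0.134,-0.168],[-0.02,0.16,0.009,-0.16,-0.168,-0.21],[-0.024,0.192,0.011,-0.192,-0.201,-0.252],[-0.01,0.193,0.042,-0.192,-0.201,-0.252],[0.003,0.194,0.072,-0.192,-0.201,-0.252],[0.017,0.196,0.102,-0.192,-0.201,-0.252],[0.031,0.197,0.132,-0.192,-0.201,-0.252],[0.045,0.199,0.163,-0.192,-0.201,-0.252],[0.045,0.199,0.163,-0.192,-0.201,-0.252]]
  ]
}}

```text
clock: 7.9
position: [0.411, 0.2669, 0.046]
eef_rot: [[-0.253, -0.939, 0.231], [-0.687, 0.343, 0.641], [-0.681, 0.004, -0.732]]
ft_force: [-0.1, -0.2, -0.1]
opening: 0.0002
gripper_force: 0.0
```

Run:
```python
from plan import *
q0=monitor.observe()['joint_positions']; print(q0.round(2))
for x in(-180,-130,-120,-113): 
    print(rel(W(x,0,47),rot(43)@FL)); t=track(q0,[(W(x,0,47),rot(43)@FL)]); print(t[0][0].round(2),t[0][1])
shot('side','side2')
v=cv2.imread('pics/side2.png')[80:240,220:400]; cv2.imwrite('pics/crop2.png',cv2.resize(v,None,fx=3.3,fy=3.3))
```

```text
[ 0.7   1.22 -1.23  2.37  2.17  0.45  0.72]
[-0.001, 0.0, -0.002, 0.001, -0.001, -0.004]
[ 0.7   1.22 -1.23  2.37  2.17  0.45  0.72] 5.5952956281446955e-06
[-0.074, 0.0, 0.067, 0.001, -0.001, -0.004]
[ 0.59  1.25 -1.25  2.31  2.17  0.51  0.67] 0.00014772832094156422
[-0.089, 0.0, 0.08, 0.001, -0.001, -0.004]
[ 0.56  1.25 -1.25  2.29  2.16  0.52  0.67] 0.00016948789227916417
[-0.099, 0.001, 0.09, 0.001, -0.001, -0.004]
[ 0.55  1.26 -1.25  2.28  2.16  0.52  0.66] 0.0001836338185328243
```

View pics/crop2.png

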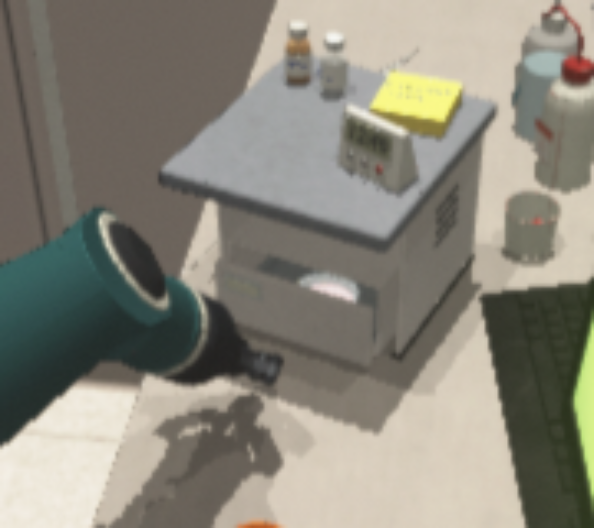

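The closed fingers, at (268,365) in the crop, sit tilted in front of the drawer front. I'll advance now.

Emit:
{"api": "play_rows", "payload": {
  "targets": [
    [[-0.018,0,0.016,0,0,0],[-0.036,0,0.033,0,0,0],[-0.055,0,0.05,0,0,0],[-0.074,0,0.067,0,0,0],[-0.074,0,0.067,0,0,0]]
  ]
}}

```text
clock: 8.57
position: [0.4281, 0.3157, 0.0478]
eef_rot: [[-0.249, -0.941, 0.231], [-0.688, 0.34, 0.641], [-0.682, 0.001, -0.732]]
ft_force: [-0.1, -0.2, 0.3]
opening: 0.0001
gripper_force: 0.0
```

Emit:
{"api": "play_rows", "payload": {
  "targets": [
    [[-0.004,0,0.003,0,0,0],[-0.007,0,0.007,0,0,0],[-0.011,0,0.01,0,0,0],[-0.015,0,0.013,0,0,0]]
  ]
}}

```text
clock: 9.07
position: [0.4316, 0.3236, 0.0479]
eef_rot: [[-0.251, -0.94, 0.232], [-0.688, 0.341, 0.641], [-0.681, 0.001, -0.732]]
ft_force: [-0.4, 0.5, -0.0]
opening: -0.0004
gripper_force: 0.0
```

Emit:
{"api": "play_rows", "payload": {
  "targets": [
    [[-0.002,0,0.002,0,0,0],[-0.004,0,0.004,0,0,0],[-0.006,0,0.005,0,0,0]]
  ]
}}

```text
clock: 9.45
position: [0.4326, 0.3268, 0.0478]
eef_rot: [[-0.251, -0.94, 0.232], [-0.689, 0.342, 0.64], [-0.68, 0.001, -0.733]]
ft_force: [-1.6, -5.2, 2.3]
opening: 0.0
gripper_force: 2.7
```

Emit:
{"api": "play_rows", "payload": {
  "targets": [
    [[-0.002,0,0.002,0,0,0],[-0.004,0,0.004,0,0,0],[-0.006,0,0.005,0,0,0]]
  ]
}}

```text
clock: 9.82
position: [0.4339, 0.3303, 0.0478]
eef_rot: [[-0.251, -0.94, 0.232], [-0.689, 0.342, 0.639], [-0.68, 0.001, -0.733]]
ft_force: [-2.1, -4.6, 0.9]
opening: -0.0001
gripper_force: 2.9
```

Emit:
{"api": "play_rows", "payload": {
  "targets": [
    [[-0.002,0,0.002,0,0,0],[-0.004,0,0.003,0,0,0],[-0.004,0,0.003,0,0,0]]
  ]
}}

```text
clock: 10.2
position: [0.4347, 0.3325, 0.0479]
eef_rot: [[-0.252, -0.94, 0.232], [-0.689, 0.342, 0.639], [-0.68, 0.001, -0.733]]
ft_force: [-1.7, -4.2, 0.4]
opening: 0.0001
gripper_force: 2.6
```

Emit:
{"api": "play_rows", "payload": {
  "targets": [
    [[-0.001,0,0.001,0,0,0],[-0.002,0,0.002,0,0,0]]
  ]
}}

```text
clock: 10.45
position: [0.435, 0.3335, 0.0478]
eef_rot: [[-0.252, -0.94, 0.232], [-0.689, 0.342, 0.639], [-0.679, 0.001, -0.734]]
ft_force: [-5.0, -13.4, 6.2]
opening: -0.0001
gripper_force: 7.1
```

About 15 N now, so the drawer is at its stop. I'll let go by retreating along the tool axis.

Emit:
{"api": "play_rows", "payload": {
  "targets": [
    [[0,0,-0.08,0,0,0],[0,0,-0.18,0,0,0],[0,0,-0.26,0,0,0],[0,0,-0.26,0,0,0],[0,0,-0.26,0,0,0],[0,0,-0.26,0,0,0],[0,0,-0.26,0,0,0],[0,0,-0.26,0,0,0],[0,0,-0.26,0,0,0],[0,0,-0.26,0,0,0]]
  ]
}}

```text
clock: 11.7
position: [0.4053, 0.2514, 0.1437]
eef_rot: [[-0.25, -0.94, 0.231], [-0.688, 0.341, 0.641], [-0.681, 0.001, -0.732]]
ft_force: [-0.6, 0.9, -0.7]
opening: 0.0001
gripper_force: 0.0
```

Run:
```python
from plan import *
q0=monitor.observe()['joint_positions']; print(q0.round(2))
shot('side','side3'); shot('top','top3')
v=cv2.imread('pics/side3.png')[80:260,200:400]; cv2.imwrite('pics/crop3.png',cv2.resize(v,None,fx=3,fy=3))
```

```text
[ 0.79  0.84 -1.31  2.38  1.62  0.18  1.02]
```

View pics/crop3.png

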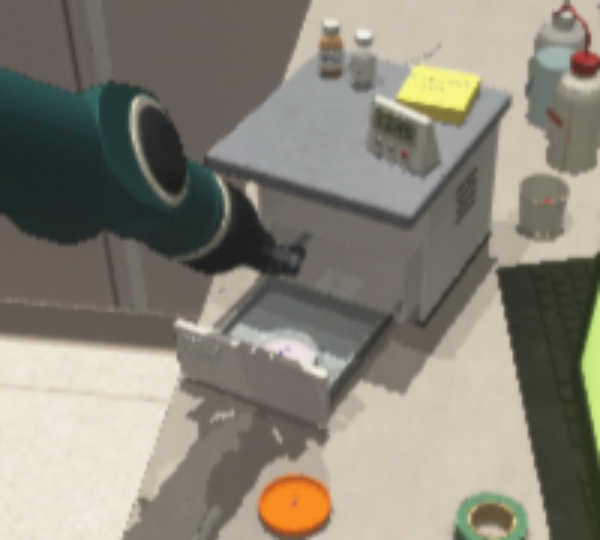

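The drawer is fully out: the front is at crop (255,370) and the tray dish at crop (290,350). Next I'll plan the pick of dish 1 and measure the tray dish once the arm is clear.

```bash
cat >> plan.py <<'E'
def cartp(P0,R0,pt,Rt,n):
    K=Ro.from_matrix(R0.T@Rt).as_rotvec(); return [(P0+(pt-P0)*k/n,R0@Ro.from_rotvec(K*k/n).as_matrix()) for k in range(1,n+1)]
def marg(tr): return min(min(np.min(t[0]-LO),np.min(HI-t[0])) for t in tr)
E
python3 - <<'E'
from plan import *
q0=monitor.observe()['joint_positions']; P0,R0=fk(q0,X)
D1=np.array([.467,-.044,.12])
Pl=W(-195,0,150)
for yaw in range(0,360,30):
    Rt=rot(0,np.radians(yaw)); ang=np.degrees(Ro.from_matrix(R0.T@Rt).magnitude()); n=int(max(8,np.ceil(ang/10)))
    tr=track(q0,cartp(P0,R0,D1,Rt,n)); q1=tr[-1][0]
    o=[]
    for py in(70.1,250.1):
        Rp=rot(0,np.radians(py)); a2=np.degrees(Ro.from_matrix(Rt.T@Rp).magnitude()); t2=track(q1,cartp(D1,Rt,Pl,Rp,int(max(8,np.ceil(a2/10))))); o.append((py,round(a2),round(max(t[1] for t in t2),1),round(marg(t2),2),round(marg(t2[-1:]),2)))
    print(yaw,round(ang),'err',round(max(t[1] for t in tr),1),'m',round(marg(tr[2:]),2),q1.round(2),o)
E
```

```text
0 115 err 83.0 m 0.0 [ 0.85  1.2  -1.57  2.34  1.54  1.48  2.92] [(70.1, 70, np.float64(90.1), np.float64(0.0), np.float64(0.0)), (250.1, 110, np.float64(58.2), np.float64(0.0), np.float64(0.19))]
30 143 err 90.8 m 0.0 [ 0.12  0.43 -0.16  2.44  2.29  0.15  2.92] [(70.1, 40, np.float64(79.4), np.float64(0.0), np.float64(0.0)), (250.1, 140, np.float64(67.2), np.float64(0.0), np.float64(0.22))]
60 171 err 114.9 m 0.0 [ 0.04  0.45 -0.05  2.44  2.84  0.15  2.92] [(70.1, 10, np.float64(82.9), np.float64(0.0), np.float64(0.0)), (250.1, 170, np.float64(73.4), np.float64(0.0), np.float64(0.22))]
90 161 err 4.5 m 0.0 [ 1.03  0.95 -1.4   2.08  1.07  1.16 -0.89] [(70.1, 20, np.float64(0.0), np.float64(0.16), np.float64(0.23)), (250.1, 160, np.float64(0.0), np.float64(0.0), np.float64(0.0))]
120 134 err 0.0 m 0.02 [ 0.95  0.74 -1.2   2.09  0.88  0.96 -0.22] [(70.1, 50, np.float64(0.0), np.float64(0.32), np.float64(0.39)), (250.1, 130, np.float64(0.0), np.float64(0.05), np.float64(0.05))]
150 107 err 0.0 m 0.05 [ 0.91  0.68 -1.12  2.09  0.81  0.9   0.36] [(70.1, 80, np.float64(0.0), np.float64(0.3
[... 576 characters left out ...]
4(0.0), np.float64(0.24), np.float64(0.38)), (250.1, 10, np.float64(0.0), np.float64(0.18), np.float64(0.2))]
270 47 err 0.0 m 0.04 [ 1.03  0.98 -1.43  2.08  1.09  1.19  2.23] [(70.1, 160, np.float64(91.2), np.float64(0.0), np.float64(0.0)), (250.1, 20, np.float64(0.0), np.float64(0.14), np.float64(0.2))]
300 65 err 0.0 m 0.01 [ 1.05  1.07 -1.5   2.08  1.16  1.28  2.71] [(70.1, 130, np.float64(94.9), np.float64(0.0), np.float64(0.0)), (250.1, 50, np.float64(0.0), np.float64(0.07), np.float64(0.2))]
330 89 err 28.5 m 0.0 [ 0.98  1.19 -1.57  2.15  1.33  1.42  2.92] [(70.1, 100, np.float64(90.0), np.float64(0.0), np.float64(0.0)), (250.1, 80, np.float64(2.1), np.float64(0.0), np.float64(0.17))]
```

```bash
cat >> h.py <<'E'
def dish(s,uv,zt,rad=.042):
    c=cloud(s); g=plane(s,uv,zt)[0]; m=(np.hypot(c[...,0]-g[0],c[...,1]-g[1])<rad)&(c[...,2]>zt-.004)&(c[...,2]<zt+.006)
    m=cv2.morphologyEx(m.astype(np.uint8),cv2.MORPH_OPEN,np.ones((2,2)));n,l,st,ce=cv2.connectedComponentsWithStats(m); i=1+st[1:,4].argmax()
    xy=c[l==i][:,:2].astype(np.float32)*1000; e=cv2.fitEllipse(cv2.convexHull(xy)); (ex,ey),r=cv2.minEnclosingCircle(xy)
    return dict(n=int(st[i,4]),ell=np.round(e[0],1).tolist(),ax=np.round(e[1],1).tolist(),circ=(round(ex,1),round(ey,1),round(r,1)),bb=np.round(np.r_[xy.min(0),xy.max(0)]).tolist(),mean=xy.mean(0).round(1).tolist())
E
python3 - <<'E'
from plan import *
s=load('side')
for uv in((296,287),(299,327)): print(dish(s,uv,.012))
t=load('top')
for uv in((360,251),): print('top',dish(t,uv,.012))
print(rel(np.array([.467,-.044,.12]),rot(0)@FL))
E
```

```text
{'n': 477, 'ell': [314.6, 173.3], 'ax': [139.1, 471.4], 'circ': (529.7, -309.8, 302.9), 'bb': [440.0, -605.0, 599.0, -15.0], 'mean': [471.8999938964844, -52.099998474121094]}
{'n': 613, 'ell': [1879.6, -2672.2], 'ax': [469.2, 5820.4], 'circ': (544.5, -362.3, 248.4), 'bb': [464.0, -605.0, 599.0, -119.0], 'mean': [497.1000061035156, -156.39999389648438]}
top {'n': 364, 'ell': [172.9, -157.1], 'ax': [171.0, 692.6], 'circ': (221.5, -110.0, 284.4), 'bb': [-56.0, -171.0, 499.0, -16.0], 'mean': [464.20001220703125, -48.099998474121094]}
[0.408, -0.317, -0.315, 0.001, 0.716, -0.001]
```

```bash
sed -i 's/np.ones((2,2))/np.ones((3,3))/' h.py
python3 - <<'E'
from plan import *
for n,uv in(('side',(296,287)),('side',(299,327)),('top',(360,251))): print(n,dish(load(n),uv,.012))
E
```

```text
side {'n': 471, 'ell': [467.7, -43.8], 'ax': [61.8, 65.3], 'circ': (466.4, -43.6, 33.6), 'bb': [436.0, -76.0, 499.0, -10.0], 'mean': [468.1000061035156, -45.20000076293945]}
side {'n': 611, 'ell': [493.6, -149.7], 'ax': [62.8, 63.4], 'circ': (493.8, -149.4, 32.1), 'bb': [462.0, -181.0, 525.0, -119.0], 'mean': [493.70001220703125, -151.0]}
top {'n': 355, 'ell': [468.6, -44.0], 'ax': [61.9, 63.7], 'circ': (469.1, -43.5, 32.4), 'bb': [437.0, -75.0, 502.0, -12.0], 'mean': [467.3999938964844, -43.900001525878906]}
```

Emit:
{"api": "play_rows", "payload": {
  "targets": [
    [[0.05,-0.04,-0.04,0,0.09,0],[0.102,-0.079,-0.079,0,0.179,0],[0.153,-0.119,-0.118,0,0.268,0],[0.204,-0.158,-0.157,0,0.358,0],[0.255,-0.198,-0.197,0,0.447,0],[0.306,-0.238,-0.236,0,0.537,0],[0.357,-0.277,-0.276,0,0.626,0],[0.408,-0.317,-0.315,0,0.716,0],[0.408,-0.317,-0.315,0,0.716,0]]
  ],
  "gripper": 85
}}

```text
clock: 12.92
position: [0.4677, -0.0451, 0.1199]
eef_rot: [[-0.344, -0.939, -0.0], [-0.939, 0.344, -0.001], [0.001, 0.0, -1.0]]
ft_force: [-0.4, 0.6, 0.0]
opening: 0.0851
gripper_force: 0.0
```

Run:
```python
from plan import *
o=monitor.observe(); print(o['joint_positions'].round(2),o['position'],o['opening'])
s=shot('side','side4'); t=shot('top','top4')
a=cv2.imread('pics/side4.png')[150:340,220:400]; b=cv2.imread('pics/top4.png')[120:310,160:400]
o=np.hstack([cv2.resize(a,None,fx=2,fy=2),cv2.resize(b,None,fx=1.8,fy=2)]); cv2.imwrite('pics/crop4.png',o); print(o.shape)
# tray dish guess
for n,s in(('side',s),('top',t)):
    c=cloud(s); g=W(-195,0,28); m=(np.hypot(c[...,0]-g[0],c[...,1]-g[1])<.05)&(abs(c[...,2]-.029)<.006)
    xy=c[m][:,:2]*1000; print(n,m.sum(),g*1000,np.percentile(xy,[1,50,99],axis=0).round(1).tolist(), cv2.minEnclosingCircle(xy.astype(np.float32)))
```

```text
[ 1.    0.87 -1.33  2.08  1.    1.07  1.95] [ 0.46771773 -0.04513735  0.11990881] 0.08508001882510301
(380, 792, 3)Traceback (most recent call last):
  File "<stdin>", line 9, in <module>
    return _quantile_unchecked(
        a, q, axis, out, overwrite_input, method, keepdims, weights)
    return _ureduce(a,
                    func=_quantile_ureduce_func,
    ...<5 lines>...
                    overwrite_input=overwrite_input,
                    method=method)
    r = func(a, **kwargs)
    result = _quantile(arr,
                       quantiles=q,
    ...<2 lines>...
                       out=out,
                       weights=wgt)
    slices_having_nans = np.isnan(arr[-1, ...])
                                  ~~~^^^^^^^^^
IndexError: index -1 is out of bounds for axis 0 with size 0
```

View pics/crop4.png

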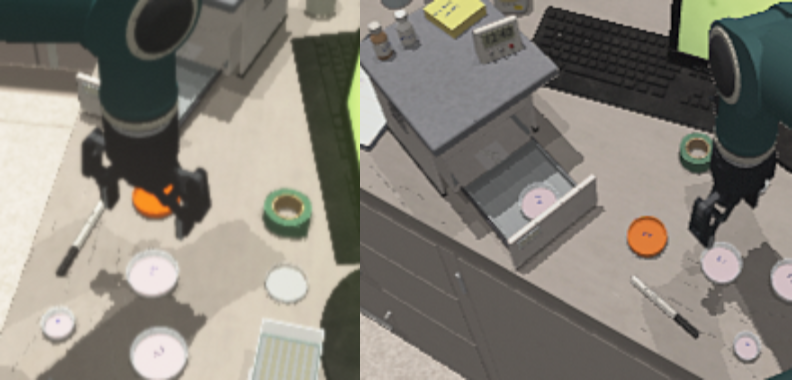

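The top crop shows the tray dish at full-frame pixel (260,221), clear of the front panel. The gripper hangs above dish 1, which is at (360,251) in the top view.

Run:
```python
from plan import *
t=load('top'); print('tray',dish(t,(260,221),.029)); print('expected',W(-195,0,0)*1000)
c=cloud(t)
for d in((-2,0),(2,0),(0,0)): print(c[221+d[1],260+d[0]].round(4))
s=load('side')
for n,s in(('s',s),('t',t)):
    c=cloud(s); m=(np.hypot(c[...,0]-.4677,c[...,1]+.0451)<.075)&(c[...,2]>.05)&(c[...,2]<.2)
    z=np.sort(c[m][:,2]); print(n,'tip z',z[[0,3,10,30]].round(4))
```

```text
tray {'n': 285, 'ell': [414.0, 254.9], 'ax': [57.2, 64.5], 'circ': (413.0, 253.5, 32.1), 'bb': [381.0, 226.0, 444.0, 284.0], 'mean': [413.79998779296875, 255.8000030517578]}
expected [405.82598771 252.74381523   0.        ]
[0.4087 0.251  0.0309]
[0.4147 0.2414 0.03  ]
[0.4124 0.2468 0.0292]
s tip z [0.1135 0.1165 0.1187 0.1239]
t tip z [0.114  0.1165 0.1193 0.1264]
```

Open tips sit about 6 mm below the TCP. I'll descend to TCP z ≈ 17 mm, then close.

Emit:
{"api": "play_rows", "payload": {
  "targets": [
    [[-0.002,0,0.05,0,0,0],[-0.002,0,0.1,0,0,0],[-0.002,0,0.15,0,0,0],[-0.002,0,0.18,0,0,0],[-0.002,0,0.2,0,0,0],[-0.002,0,0.206,0,0,0],[-0.002,0,0.206,0,0,0]]
  ]
}}

```text
clock: 13.9
position: [0.4673, -0.0428, 0.0172]
eef_rot: [[-0.341, -0.94, -0.0], [-0.94, 0.341, 0.0], [-0.0, 0.0, -1.0]]
ft_force: [0.8, -0.1, 0.3]
opening: 0.0854
gripper_force: 0.0
```

Emit:
{"api": "play_rows", "payload": {
  "targets": [
    [[0,0,0,0,0,0],[0,0,0,0,0,0],[0,0,0,0,0,0],[0,0,0,0,0,0],[0,0,0,0,0,0],[0,0,0,0,0,0]]
  ],
  "gripper": 40,
  "force": 25
}}

```text
clock: 14.65
position: [0.4673, -0.043, 0.0177]
eef_rot: [[-0.341, -0.94, -0.0], [-0.94, 0.341, -0.001], [0.001, -0.0, -1.0]]
ft_force: [-0.9, -1.6, 6.2]
opening: 0.0579
gripper_force: 26.0
```

Run:
```python
from plan import *
q0=monitor.observe()['joint_positions'];P0,R0=fk(q0,X);o=monitor.observe();p=o['position']
R=rot(0)@FL
a=np.array([.4650,-.03,.12]); b=np.array([.4128,.2535,.12]); c=np.array([.4128,.2535,.06])
ps=cartp(P0,R0,a,R,4)+cartp(a,R,b,R,8)+cartp(b,R,c,R,3); tr=track(q0,ps); print(max(t[1] for t in tr),marg(tr),tr[-1][0].round(2),np.abs(np.diff([q0]+[t[0] for t in tr],axis=0)).max(0).round(2))
for x in(a,b,c): print(rel(x,R))
```

```text
0.00010240507554388645 0.23956068971446243 [ 0.26  0.91 -1.16  2.07  1.08  0.96  1.28] [0.09 0.03 0.05 0.03 0.05 0.03 0.08]
[-0.023, 0.013, -0.205, -0.0, -0.001, -0.001]
[-0.52, 0.305, -0.205, -0.0, -0.001, -0.001]
[-0.52, 0.305, -0.085, -0.0, -0.001, -0.001]
```

Emit:
{"api": "play_rows", "payload": {
  "targets": [
    [[0,0,-0.06,0,0,0],[0,0,-0.13,0,0,0],[-0.023,0.013,-0.205,0,0,0],[-0.1,0.06,-0.205,0,0,0],[-0.19,0.11,-0.205,0,0,0],[-0.28,0.165,-0.205,0,0,0],[-0.37,0.22,-0.205,0,0,0],[-0.45,0.265,-0.205,0,0,0],[-0.5,0.295,-0.205,0,0,0],[-0.52,0.305,-0.205,0,0,0],[-0.52,0.305,-0.205,0,0,0],[-0.52,0.305,-0.205,0,0,0]]
  ]
}}

```text
clock: 16.15
position: [0.4129, 0.2519, 0.1192]
eef_rot: [[-0.343, -0.939, -0.001], [-0.939, 0.343, -0.001], [0.001, 0.001, -1.0]]
ft_force: [-0.4, -0.1, -0.8]
opening: 0.0579
gripper_force: 27.5
```

Run:
```python
from plan import *
o=monitor.observe(); print(o['position'],o['opening'],o['gripper_force'])
print(rel(np.array([.4128,.2535,.0475]),rot(0)@FL))
s=shot('side','side5'); t=shot('top','top5')
a=cv2.imread('pics/side5.png')[110:270,210:400]; b=cv2.imread('pics/top5.png')[120:280,180:380]
cv2.imwrite('pics/crop5.png',cv2.resize(np.hstack([a,b]),None,fx=2,fy=2))
```

```text
[0.41291641 0.25193174 0.11917359] 0.05789893699445158 27.45873439082061
[-0.003, 0.001, 0.143, 0.001, -0.001, -0.003]
```

View pics/crop5.png

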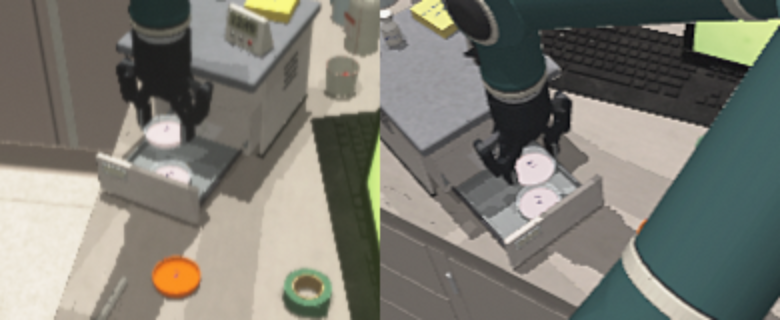

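The dish is held level at (165,130) in the left crop, above the tray dish. I'll check both centres with the same camera to cancel any bias.

Run:
```python
from plan import *
t=load('top'); s=load('side')
print('held top',dish(t,(257,202),.1145)); print('tray top',dish(t,(260,221),.029))
print('held side',dish(s,(210+165/2,110+130/2),.1145))
```

```text
held top {'n': 303, 'ell': [413.5, 248.1], 'ax': [51.2, 67.9], 'circ': (411.4, 253.0, 33.0), 'bb': [379.0, 220.0, 443.0, 277.0], 'mean': [412.5, 246.5]}
tray top {'n': 255, 'ell': [412.7, 255.1], 'ax': [55.7, 61.9], 'circ': (411.9, 252.7, 31.6), 'bb': [381.0, 227.0, 443.0, 284.0], 'mean': [411.5, 255.39999389648438]}
held side {'n': 237, 'ell': [405.3, 251.8], 'ax': [55.1, 68.6], 'circ': (407.7, 251.4, 33.3), 'bb': [374.0, 220.0, 431.0, 284.0], 'mean': [405.8999938964844, 249.0]}
```

Emit:
{"api": "play_rows", "payload": {
  "targets": [
    [[-0.003,0,0.05,0,0,0],[-0.003,0,0.09,0,0,0],[-0.003,0,0.12,0,0,0],[-0.003,0,0.135,0,0,0],[-0.003,0,0.143,0,0,0],[-0.003,0,0.143,0,0,0]]
  ]
}}

```text
clock: 17.0
position: [0.413, 0.255, 0.0481]
eef_rot: [[-0.341, -0.94, -0.001], [-0.94, 0.341, 0.0], [0.0, 0.001, -1.0]]
ft_force: [-0.2, -0.3, -0.1]
opening: 0.0575
gripper_force: 27.5
```

Emit:
{"api": "play_rows", "payload": {
  "targets": [
    [[0,0,0.001,0,0,0],[0,0,0.002,0,0,0]]
  ]
}}

```text
clock: 17.25
position: [0.413, 0.255, 0.0472]
eef_rot: [[-0.341, -0.94, -0.0], [-0.94, 0.341, 0.0], [-0.0, 0.001, -1.0]]
ft_force: [-0.3, -0.2, 0.5]
opening: 0.058
gripper_force: 27.5
```

Emit:
{"api": "play_rows", "payload": {
  "targets": [
    [[0.003,0,0.001,0,0,0],[0.003,0,0.002,0,0,0],[0.003,0,0.002,0,0,0]]
  ]
}}

```text
clock: 17.62
position: [0.4124, 0.2534, 0.0459]
eef_rot: [[-0.341, -0.94, -0.001], [-0.94, 0.341, 0.0], [0.0, 0.001, -1.0]]
ft_force: [0.7, 0.8, -0.9]
opening: 0.0578
gripper_force: 27.5
```

Emit:
{"api": "play_rows", "payload": {
  "targets": [
    [[0,0,0.001,0,0,0],[0,0,0.001,0,0,0]]
  ]
}}

```text
clock: 17.88
position: [0.4124, 0.2535, 0.0457]
eef_rot: [[-0.341, -0.94, -0.001], [-0.94, 0.341, -0.0], [0.0, 0.001, -1.0]]
ft_force: [-1.2, -2.6, 4.9]
opening: 0.0579
gripper_force: 27.8
```

Contact is light, about 5 N. I'll release partway, then rise.

Emit:
{"api": "play_rows", "payload": {
  "targets": [
    [[0,0,0,0,0,0],[0,0,0,0,0,0],[0,0,0,0,0,0],[0,0,0,0,0,0],[0,0,-0.02,0,0,0],[0,0,-0.06,0,0,0],[0,0,-0.12,0,0,0],[0,0,-0.16,0,0,0],[0,0,-0.16,0,0,0]]
  ],
  "gripper": 70
}}

```text
clock: 19.0
position: [0.4132, 0.2538, 0.1268]
eef_rot: [[-0.342, -0.94, 0.001], [-0.94, 0.342, 0.001], [-0.002, -0.001, -1.0]]
ft_force: [0.7, -1.1, -1.1]
opening: 0.0702
gripper_force: 0.0
```

Run:
```python
from plan import *
t=shot('top','top6'); o=monitor.observe(); print(o['position'],o['opening'])
print('top',dish(t,(259,217),.041)); c=cloud(t); print(c[214:219,259,2].round(4))
R=rot(0)@FL; q0=o['joint_positions'];P0,R0=fk(q0,X); a=np.array([.494,-.15,.12]); tr=track(q0,cartp(P0,R0,a,R,9)); print(max(t[1] for t in tr),marg(tr),tr[-1][0].round(2)); print(rel(a,R))
cv2.imwrite('pics/crop6.png',cv2.resize(cv2.imread('pics/top6.png')[150:270,200:340],None,fx=4,fy=4))
```

```text
[0.41279048 0.25321691 0.12572066] 0.07026428703551904
top {'n': 321, 'ell': [411.7, 253.8], 'ax': [61.6, 65.0], 'circ': (411.5, 253.5, 32.8), 'bb': [379.0, 222.0, 444.0, 285.0], 'mean': [410.79998779296875, 253.6999969482422]}
[0.0429 0.044  0.0408 0.047  0.0429]
0.0001280416855852029 0.24686800033476408 [ 1.15  0.91 -1.3   1.98  1.01  1.12  2.19]
[0.702, -0.428, 0.011, 0.0, 0.0, -0.001]
```

View pics/crop6.png

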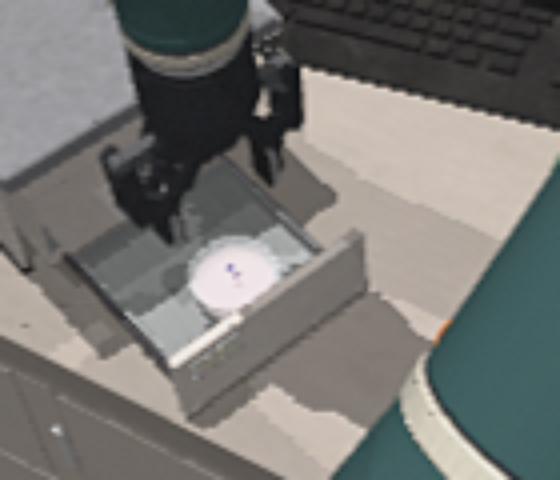

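Dish 1 rests squarely at crop (235,275). Its centre is (411.6,253.6) mm, against about (412.3,253.2) for the tray dish. Now dish 2.

Emit:
{"api": "play_rows", "payload": {
  "targets": [
    [[0.07,-0.04,0,0,0,0],[0.15,-0.09,0,0,0,0],[0.24,-0.145,0,0,0,0],[0.33,-0.2,0.003,0,0,0],[0.42,-0.255,0.005,0,0,0],[0.51,-0.31,0.007,0,0,0],[0.6,-0.365,0.01,0,0,0],[0.67,-0.41,0.011,0,0,0],[0.702,-0.428,0.011,0,0,0],[0.702,-0.428,0.011,0,0,0],[0.702,-0.428,0.011,0,0,0]]
  ],
  "gripper": 85
}}

```text
clock: 20.42
position: [0.4934, -0.1483, 0.1194]
eef_rot: [[-0.34, -0.941, -0.002], [-0.941, 0.34, 0.001], [-0.0, 0.002, -1.0]]
ft_force: [0.3, 0.6, -0.1]
opening: 0.085
gripper_force: 0.0
```

Run:
```python
from plan import *
o=monitor.observe(); print(o['position'],o['opening']); print(rel(np.array([.4937,-.1497,.018]),rot(0)@FL))
```

```text
[ 0.49336304 -0.14825616  0.11940499] 0.08495986080548766
[0.003, -0.002, 0.203, 0.002, 0.0, 0.001]
```

Emit:
{"api": "play_rows", "payload": {
  "targets": [
    [[0.003,-0.002,0.05,0,0,0],[0.003,-0.002,0.1,0,0,0],[0.003,-0.002,0.15,0,0,0],[0.003,-0.002,0.18,0,0,0],[0.003,-0.002,0.198,0,0,0],[0.003,-0.002,0.203,0,0,0],[0.003,-0.002,0.203,0,0,0]]
  ]
}}

```text
clock: 21.3
position: [0.4945, -0.1512, 0.0187]
eef_rot: [[-0.341, -0.94, -0.0], [-0.94, 0.341, -0.0], [0.0, 0.0, -1.0]]
ft_force: [-0.0, 0.2, -0.4]
opening: 0.0848
gripper_force: 0.0
```

Emit:
{"api": "play_rows", "payload": {
  "targets": [
    [[0,0,0,0,0,0],[0,0,0,0,0,0],[0,0,0,0,0,0],[0,0,0,0,0,0],[0,0,0,0,0,0],[0,0,0,0,0,0]]
  ],
  "gripper": 40,
  "force": 25
}}

```text
clock: 22.05
position: [0.4945, -0.1514, 0.0192]
eef_rot: [[-0.341, -0.94, -0.0], [-0.94, 0.341, -0.001], [0.001, 0.0, -1.0]]
ft_force: [-1.5, -1.1, 5.9]
opening: 0.0581
gripper_force: 26.1
```

Run:
```python
from plan import *
o=monitor.observe(); print(o['position'],o['opening'])
for z in(.125,): print(rel(np.array([.412,.2535,z]),rot(0)@FL))
```

```text
[ 0.49446647 -0.15143566  0.01918106] 0.05812583199484284
[-0.705, 0.431, -0.212, 0.0, -0.001, -0.001]
```

Emit:
{"api": "play_rows", "payload": {
  "targets": [
    [[0,0,-0.06,0,0,0],[-0.01,0.005,-0.13,0,0,0],[-0.06,0.035,-0.212,0,0,0],[-0.15,0.09,-0.212,0,0,0],[-0.24,0.145,-0.212,0,0,0],[-0.33,0.2,-0.212,0,0,0],[-0.42,0.255,-0.212,0,0,0],[-0.51,0.31,-0.212,0,0,0],[-0.6,0.365,-0.212,0,0,0],[-0.67,0.41,-0.212,0,0,0],[-0.703,0.431,-0.212,0,0,0],[-0.703,0.431,-0.212,0,0,0]]
  ]
}}

```text
clock: 23.55
position: [0.411, 0.2541, 0.1248]
eef_rot: [[-0.338, -0.941, -0.0], [-0.941, 0.338, 0.001], [-0.0, 0.001, -1.0]]
ft_force: [0.1, 0.1, 0.2]
opening: 0.0577
gripper_force: 27.3
```

Run:
```python
from plan import *
t=shot('top'); o=monitor.observe(); print(o['position'],o['opening'])
print('held',dish(t,(257,202),.12)); print('pile',dish(t,(259,217),.041))
print(rel(np.array([.4118,.2525,.0595]),rot(0)@FL))
```

```text
[0.41148168 0.25264792 0.12450685] 0.05772906628905948
held {'n': 305, 'ell': [412.9, 251.1], 'ax': [51.8, 67.0], 'circ': (411.1, 254.8, 33.0), 'bb': [379.0, 224.0, 442.0, 279.0], 'mean': [411.79998779296875, 249.89999389648438]}
pile {'n': 278, 'ell': [411.4, 253.6], 'ax': [61.7, 63.8], 'circ': (410.8, 252.8, 32.3), 'bb': [380.0, 222.0, 443.0, 285.0], 'mean': [409.0, 251.0]}
[-0.0, -0.001, 0.13, 0.001, -0.001, 0.001]
```

Emit:
{"api": "play_rows", "payload": {
  "targets": [
    [[0,0,0.05,0,0,0],[0,0,0.09,0,0,0],[0,0,0.113,0,0,0],[0,0,0.122,0,0,0],[0,0,0.127,0,0,0],[0,0,0.127,0,0,0]]
  ]
}}

```text
clock: 24.35
position: [0.4118, 0.2527, 0.0612]
eef_rot: [[-0.341, -0.94, -0.001], [-0.94, 0.341, 0.0], [-0.0, 0.001, -1.0]]
ft_force: [0.7, 0.8, 0.6]
opening: 0.0577
gripper_force: 27.3
```

Emit:
{"api": "play_rows", "payload": {
  "targets": [
    [[0,0,0.001,0,0,0],[0,0,0.002,0,0,0],[0,0,0.002,0,0,0]]
  ]
}}

```text
clock: 24.72
position: [0.4116, 0.2527, 0.06]
eef_rot: [[-0.341, -0.94, -0.001], [-0.94, 0.341, 0.0], [0.0, 0.001, -1.0]]
ft_force: [0.6, -0.3, -0.2]
opening: 0.0581
gripper_force: 27.3
```

Emit:
{"api": "play_rows", "payload": {
  "targets": [
    [[0,0,0.001,0,0,0],[0,0,0.001,0,0,0],[0,0,0.001,0,0,0]]
  ]
}}

```text
clock: 25.1
position: [0.4116, 0.2527, 0.0594]
eef_rot: [[-0.341, -0.94, -0.001], [-0.94, 0.341, 0.0], [0.0, 0.001, -1.0]]
ft_force: [0.2, 0.4, -0.7]
opening: 0.0584
gripper_force: 27.3
```

Emit:
{"api": "play_rows", "payload": {
  "targets": [
    [[0,0,0.001,0,0,0],[0,0,0.001,0,0,0]]
  ]
}}

```text
clock: 25.35
position: [0.4116, 0.2527, 0.0592]
eef_rot: [[-0.341, -0.94, -0.001], [-0.94, 0.341, -0.0], [0.0, 0.001, -1.0]]
ft_force: [-1.4, -0.8, 4.1]
opening: 0.0576
gripper_force: 27.6
```

Emit:
{"api": "play_rows", "payload": {
  "targets": [
    [[0,0,0,0,0,0],[0,0,0,0,0,0],[0,0,0,0,0,0],[0,0,0,0,0,0],[0,0,-0.02,0,0,0],[0,0,-0.06,0,0,0],[0,0,-0.12,0,0,0],[0,0,-0.17,0,0,0],[0,0,-0.17,0,0,0]]
  ],
  "gripper": 70
}}

```text
clock: 26.48
position: [0.4125, 0.2533, 0.1459]
eef_rot: [[-0.341, -0.94, 0.002], [-0.94, 0.341, 0.002], [-0.002, -0.001, -1.0]]
ft_force: [1.1, -0.5, 0.1]
opening: 0.0698
gripper_force: 0.0
```

Run:
```python
from plan import *
t=shot('top','top7'); o=monitor.observe(); print(o['position'],o['opening'])
print('pile',dish(t,(259,214),.053)); print('z',np.median(cloud(t)[209:216,255:262,2]).round(4))
c=cloud(t); m=(abs(c[...,2]-.075)<.004); u=(c-O)@XU*1000; v=(c-O)@YU*1000; mm=m&(u<-180)&(u>-300)&(abs(v)<85); print('front top x',np.percentile(u[mm],[2,50,98]).round(1),mm.sum())
q0=o['joint_positions'];P0,R0=fk(q0,X)
for t0 in(0,15,30,43):
  for xx in(-300,-285):
    a=W(-305,0,150); b=W(xx,0,47)
    p=cartp(P0,R0,a,rot(t0)@FL,8); p+=cartp(a,p[-1][1],b,rot(t0)@FL,5); tr=track(q0,p)
    p2=cartp(b,rot(t0)@FL,W(-150,0,47),rot(43)@FL,12); tr2=track(tr[-1][0],p2); p3=cartp(W(-150,0,47),rot(43)@FL,W(-112,0,47),rot(43)@FL,5); tr3=track(tr2[-1][0],p3)
    print(t0,xx,[round(max(t[1] for t in T),1) for T in(tr,tr2,tr3)],tr[-1][0].round(2),tr3[-1][0].round(2))
```

```text
[0.41205194 0.25267984 0.14466956] 0.07018362433963848
pile {'n': 341, 'ell': [410.8, 254.4], 'ax': [62.2, 64.4], 'circ': (410.6, 254.7, 32.5), 'bb': [378.0, 223.0, 442.0, 286.0], 'mean': [409.3999938964844, 253.10000610351562]}
z 0.0543
front top x [-249.8 -245.6 -239.7] 199
0 -300 [np.float64(0.0), np.float64(0.0), np.float64(0.0)] [ 0.47  0.85 -1.17  2.27  1.14  0.87  1.31] [ 0.56  1.29 -1.28  2.28  2.14  0.56  0.71]
0 -285 [np.float64(0.0), np.float64(0.0), np.float64(0.0)] [ 0.43  0.86 -1.17  2.24  1.13  0.88  1.3 ] [ 0.56  1.29 -1.28  2.28  2.14  0.55  0.7 ]
15 -300 [np.float64(0.0), np.float64(0.0), np.float64(0.0)] [ 0.67  0.87 -1.21  2.37  1.32  0.61  1.29] [ 0.56  1.31 -1.29  2.28  2.13  0.57  0.72]
15 -285 [np.float64(0.0), np.float64(0.0), np.float64(0.0)] [ 0.63  0.88 -1.2   2.35  1.32  0.62  1.26] [ 0.56  1.3  -1.29  2.28  2.13  0.56  0.72]
30 -300 [np.float64(0.0), np.float64(0.0), np.float64(0.0)] [ 0.97  1.3  -1.42  2.44  1.66  0.76  1.27] [ 0.62  1.53 -1.43  2.28  2.05  0.79  0.93]
30 -285 [np.float64(0.0), np.float64(0.0), np.float64(0.0)] [ 0.83  1.01 -1.23  2.43  1.66  0.44  1.15] [ 0.58  1.35 -1.32  2.28  2.1   0.61  0.77]
43 -300 [np.float64(8.6), np.float64(5.4), np.float64(0.0)] [ 1.18  1.82 -1.57  2.44  1.73  1.01  1.56] [ 0.63  1.76 -1.57  2.28  2.04  1.01  1.08]
43 -285 [np.float64(7.7), np.float64(3.3), np.float64(0.0)] [ 1.13  1.82 -1.57  2.44  1.77  1.01  1.5 ] [ 0.63  1.76 -1.57  2.28  2.04  1.01  1.08]
```

The pile measures (410.7,254.5) with its top at 54 mm, as expected for three dishes, and the front is at x = -250. Next: close the gripper and go round to the front, tilted 15°.

Run:
```python
from plan import *
for a,t in((W(-310,0,150),15),(W(-290,0,47),15)): print(rel(a,rot(t)@FL))
b=W(-290,0,47); Rb=rot(15)@FL
```

```text
[0.234, 0.011, -0.011, -0.001, -0.249, -0.001]
[0.194, 0.012, 0.195, -0.001, -0.249, -0.001]
```

Emit:
{"api": "play_rows", "payload": {
  "targets": [
    [[0.05,0,-0.01,0,-0.05,0],[0.11,0.005,-0.011,0,-0.12,0],[0.17,0.01,-0.011,0,-0.18,0],[0.22,0.011,-0.011,0,-0.249,0],[0.234,0.011,-0.011,0,-0.249,0],[0.234,0.011,-0.011,0,-0.249,0],[0.225,0.012,0.05,0,-0.249,0],[0.21,0.012,0.11,0,-0.249,0],[0.2,0.012,0.16,0,-0.249,0],[0.194,0.012,0.195,0,-0.249,0],[0.194,0.012,0.195,0,-0.249,0]]
  ],
  "gripper": 0
}}

```text
clock: 27.9
position: [0.3727, 0.1654, 0.0461]
eef_rot: [[-0.327, -0.941, 0.085], [-0.91, 0.338, 0.242], [-0.257, 0.001, -0.966]]
ft_force: [0.1, -0.0, 0.6]
opening: 0.0002
gripper_force: 0.0
```

Run:
```python
from plan import *
o=monitor.observe(); q0=o['joint_positions']; print(q0.round(2),((o['position']-O)@XU*1000).round(1),((o['position']-O)@YU*1000).round(1),o['position'][2].round(4),o['opening'])
P0,R0=o['position'],o['eef_rot']
w=[(-283,15),(-277,15),(-272,15),(-268,15),(-264,15),(-260,15.5),(-255,16.5),(-250,18),(-244,20),(-238,22)]
w2=[(-238+7*k,22+2*k) for k in range(1,12)]
def R(t): return rot(t)@FL
print([rel(W(x,0,47),R(t)) for x,t in w])
p,r=W(*(w[-1][0],0,47)),R(w[-1][1]); print([rel(W(x,0,47),R(t),p,r) for x,t in w2]); print(w2[-1])
tr=track(q0,[(W(x,0,47),R(t)) for x,t in w+w2]); print(max(t[1] for t in tr),tr[-1][0].round(2))
```

```text
[ 0.6   0.81 -1.14  2.36  1.27  0.54  1.3 ] -288.4 1.4 0.0461 0.00019444043942417312
[[-0.011, -0.003, 0.001, 0.002, -0.002, 0.002], [-0.023, -0.003, 0.004, 0.002, -0.002, 0.002], [-0.032, -0.003, 0.007, 0.002, -0.002, 0.002], [-0.04, -0.003, 0.009, 0.002, -0.002, 0.002], [-0.048, -0.003, 0.011, 0.002, -0.002, 0.002], [-0.055, -0.003, 0.013, 0.002, -0.01, 0.002], [-0.065, -0.003, 0.015, 0.002, -0.027, 0.002], [-0.075, -0.003, 0.018, 0.002, -0.052, 0.002], [-0.086, -0.003, 0.021, 0.002, -0.085, 0.002], [-0.098, -0.003, 0.024, 0.002, -0.118, 0.002]]
[[-0.013, -0.0, 0.005, -0.0, -0.033, 0.0], [-0.026, -0.0, 0.01, -0.0, -0.067, 0.0], [-0.039, -0.0, 0.016, -0.0, -0.1, 0.0], [-0.052, -0.0, 0.021, -0.0, -0.133, 0.0], [-0.065, 0.0, 0.026, -0.0, -0.167, 0.0], [-0.078, 0.0, 0.031, -0.0, -0.2, 0.0], [-0.091, -0.0, 0.037, -0.0, -0.233, 0.0], [-0.104, 0.0, 0.042, 0.0, -0.267, 0.0], [-0.117, -0.0, 0.047, 0.0, -0.3, 0.0], [-0.13, 0.0, 0.052, -0.0, -0.333, 0.0], [-0.143, 0.0, 0.058, -0.0, -0.367, 0.0]]
(-161, 44)
0.0003175416392732859 [ 0.67  1.26 -1.25  2.35  2.19  0.48  0.7 ]
```

Emit:
{"api": "play_rows", "payload": {
  "targets": [
    [[-0.011,-0.003,0.001,0,0,0],[-0.023,-0.003,0.004,0,0,0],[-0.032,-0.003,0.007,0,0,0],[-0.04,-0.003,0.009,0,0,0],[-0.048,-0.003,0.011,0,0,0],[-0.055,-0.003,0.013,0,-0.01,0],[-0.065,-0.003,0.015,0,-0.027,0],[-0.075,-0.003,0.018,0,-0.052,0],[-0.086,-0.003,0.021,0,-0.085,0],[-0.098,-0.003,0.024,0,-0.118,0]]
  ]
}}

```text
clock: 29.15
position: [0.3908, 0.2092, 0.0465]
eef_rot: [[-0.318, -0.94, 0.126], [-0.871, 0.342, 0.351], [-0.373, 0.002, -0.928]]
ft_force: [-0.8, -5.4, -3.8]
opening: -0.0
gripper_force: 2.4
```

Emit:
{"api": "play_rows", "payload": {
  "targets": [
    [[-0.013,0,0.005,0,-0.033,0],[-0.026,0,0.01,0,-0.067,0],[-0.039,0,0.016,0,-0.1,0],[-0.052,0,0.021,0,-0.133,0],[-0.065,0,0.026,0,-0.167,0],[-0.078,0,0.031,0,-0.2,0],[-0.091,0,0.037,0,-0.233,0],[-0.104,0,0.042,0,-0.267,0],[-0.117,0,0.047,0,-0.3,0],[-0.13,0,0.052,0,-0.333,0],[-0.143,0,0.058,0,-0.367,0]]
  ]
}}

```text
clock: 30.52
position: [0.4172, 0.2818, 0.0458]
eef_rot: [[-0.249, -0.939, 0.236], [-0.676, 0.343, 0.652], [-0.694, 0.003, -0.72]]
ft_force: [-3.5, -5.7, -3.3]
opening: -0.0
gripper_force: 3.1
```

Run:
```python
from plan import *
o=monitor.observe(); q0=o['joint_positions']; print(q0.round(2),((o['position']-O)@XU*1000).round(1),((o['position']-O)@YU*1000).round(1),o['position'][2].round(4),o['ft_force'])
for x in(-150,-140,-130,-125,-120): print(x,rel(W(x,0,47),rot(43)@FL))
t=shot('top','top8'); s=shot('side','side8')
a=cv2.imread('pics/side8.png')[110:250,230:400]; b=cv2.imread('pics/top8.png')[130:270,170:340]
cv2.imwrite('pics/crop8.png',cv2.resize(np.hstack([a,b]),None,fx=2.3,fy=2.3))
```

```text
[ 0.67  1.23 -1.23  2.35  2.21  0.45  0.67] -163.8 -0.8 0.0458 [-3.53173016 -5.73732699 -3.27099428]
-150 [-0.021, 0.002, 0.017, 0.001, 0.015, -0.004]
-140 [-0.036, 0.002, 0.031, 0.001, 0.015, -0.004]
-130 [-0.05, 0.002, 0.045, 0.001, 0.015, -0.004]
-125 [-0.057, 0.002, 0.052, 0.001, 0.015, -0.004]
-120 [-0.065, 0.002, 0.059, 0.001, 0.015, -0.004]
```

View pics/crop8.png

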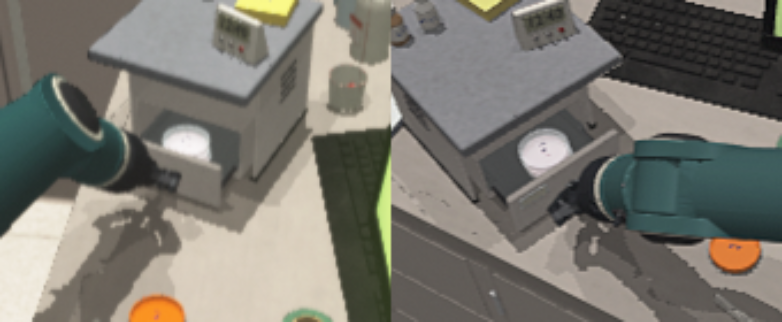

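The drawer is about 60% in, with the pile intact at crop (187,142) left and (545,152) right. I'll keep going gently.

Emit:
{"api": "play_rows", "payload": {
  "targets": [
    [[-0.009,0.001,0.008,0,0,0],[-0.019,0.002,0.017,0,0,0],[-0.029,0.002,0.026,0,0,0],[-0.039,0.002,0.035,0,0,0],[-0.049,0.002,0.044,0,0,0],[-0.057,0.002,0.052,0,0,0],[-0.062,0.002,0.056,0,0,0],[-0.065,0.002,0.059,0,0,0]]
  ]
}}

```text
clock: 31.62
position: [0.4317, 0.3232, 0.0474]
eef_rot: [[-0.248, -0.939, 0.236], [-0.678, 0.343, 0.65], [-0.692, 0.001, -0.722]]
ft_force: [-2.5, -7.3, -4.5]
opening: -0.0
gripper_force: 3.6
```

Emit:
{"api": "play_rows", "payload": {
  "targets": [
    [[-0.002,0,0.002,0,0,0],[-0.005,0,0.004,0,0,0],[-0.008,0,0.007,0,0,0],[-0.01,0,0.009,0,0,0]]
  ]
}}

```text
clock: 32.12
position: [0.4341, 0.3301, 0.0483]
eef_rot: [[-0.247, -0.94, 0.236], [-0.677, 0.342, 0.652], [-0.693, 0.001, -0.721]]
ft_force: [-2.2, -7.7, -3.2]
opening: 0.0
gripper_force: 4.3
```

Run:
```python
from plan import *
o=monitor.observe(); print(((o['position']-O)@XU*1000).round(1),o['position'],o['ft_force'])
```

```text
-112.6 [0.4340981  0.33010336 0.04834081] [-2.18563966 -7.69164977 -3.22781626]
```

Emit:
{"api": "play_rows", "payload": {
  "targets": [
    [[-0.002,0,0.002,0,0,0],[-0.003,0,0.003,0,0,0],[-0.003,0,0.003,0,0,0]]
  ]
}}

```text
clock: 32.5
position: [0.4348, 0.3322, 0.0484]
eef_rot: [[-0.247, -0.94, 0.236], [-0.677, 0.342, 0.652], [-0.694, 0.001, -0.72]]
ft_force: [-1.6, -5.6, -3.7]
opening: -0.0003
gripper_force: 2.5
```

Emit:
{"api": "play_rows", "payload": {
  "targets": [
    [[-0.001,0,0.001,0,0,0],[-0.002,0,0.002,0,0,0],[-0.002,0,0.002,0,0,0]]
  ]
}}

```text
clock: 32.88
position: [0.4352, 0.3332, 0.0483]
eef_rot: [[-0.247, -0.94, 0.236], [-0.677, 0.342, 0.652], [-0.693, 0.001, -0.721]]
ft_force: [-1.7, -8.1, -1.1]
opening: 0.0
gripper_force: 4.2
```

Emit:
{"api": "play_rows", "payload": {
  "targets": [
    [[-0.001,0,0.001,0,0,0],[-0.001,0,0.001,0,0,0]]
  ]
}}

```text
clock: 33.12
position: [0.4352, 0.3333, 0.0483]
eef_rot: [[-0.248, -0.94, 0.237], [-0.677, 0.343, 0.651], [-0.693, 0.001, -0.721]]
ft_force: [-3.0, -14.1, 2.1]
opening: -0.0001
gripper_force: 7.2
```

That's the stop, at 14 N. I'll ease off, then retreat.

Emit:
{"api": "play_rows", "payload": {
  "targets": [
    [[0.004,0,-0.004,0,0,0],[0.01,0,-0.009,0,0,0],[0.018,0,-0.016,0,0,0],[0.035,0,-0.032,0,0,0],[0.06,0,-0.055,0,0,0],[0.08,0,-0.09,0,0,0],[0.08,0,-0.15,0,0,0],[0.08,0,-0.2,0,0,0],[0.08,0,-0.2,0,0,0],[0.08,0,-0.2,0,0,0]]
  ]
}}

```text
clock: 34.38
position: [0.4023, 0.2426, 0.093]
eef_rot: [[-0.246, -0.94, 0.237], [-0.676, 0.341, 0.654], [-0.695, 0.001, -0.719]]
ft_force: [0.3, 0.6, -0.4]
opening: -0.0002
gripper_force: 0.0
```

Run:
```python
from plan import *
o=monitor.observe(); print(o['position'],o['ft_force'])
t=shot('top','top9'); s=shot('side','side9')
a=cv2.imread('pics/side9.png')[90:250,220:390]; b=cv2.imread('pics/top9.png')[110:270,170:340]
cv2.imwrite('pics/crop9.png',cv2.resize(np.hstack([a,b]),None,fx=2.3,fy=2.3))
for n,s in(('s',s),('t',t)):
    c=cloud(s);u=(c-O)@XU*1000; v=(c-O)@YU*1000; m=(abs(v)<78)&(c[...,2]>.015)&(c[...,2]<.07)&(u>-125)&(u<-85); print(n,m.sum(),np.percentile(u[m],[5,50,95]).round(1))
```

```text
[0.40234204 0.24258571 0.09299716] [ 0.28199589  0.55996166 -0.37839348]
s 614 [-102.2  -99.4  -96.6]
t 569 [-101.4  -99.1  -97. ]
```

View pics/crop9.png

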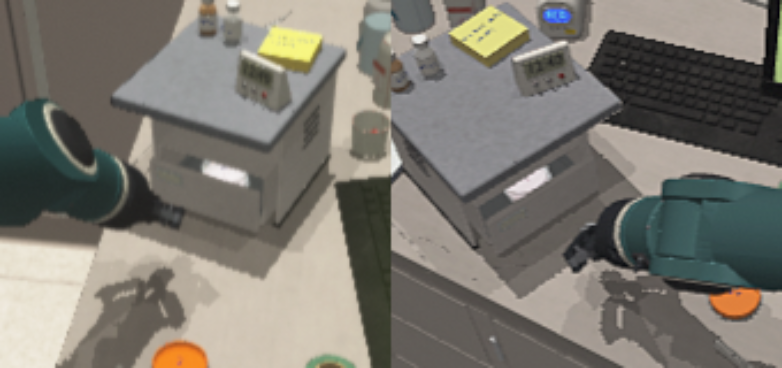

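The front is back at x ≈ -99 mm in both views, so the drawer is latched with nothing touching it. The pile shows behind the front at crop (225,175). I'll hand in.

```bash
python3 -c "
from station import ticket
print(ticket.hand_in())"
```

```text
the job is handed in; nothing more can be done
None
```

I released the drawer, set both 60 mm dishes squarely on the one inside, pushed the drawer shut until it latched, and handed the job in at about 34 s; the hand-in gave no verdict.

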